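# Gauge the press cushion and set its weights

### The job

Check the air in the bench press: push the rod of the pencil gauge, left out since last time, fully home into its barrel, slide the guard of the press open, press the gauge upright and all the way down onto the valve stem, then stand it back upright in its cup with the rod left where it stopped, and slide the guard fully shut. If the black band on the rod has come right out of the barrel the cushion is hard, so stow all the weight rings on the post of the wooden stand; if the band has stayed inside, the cushion is soft, so thread all the weight rings onto the post on top of the press. Do not disturb the glue bottle, mug or tape.

Things in the scene. Friction and masses are not known exactly. Their poses are not given: they have to be found in the camera images.
- press: low grey press housing, fixed, 160 (x) x 290 (y) x 60 high. Origin: centre of its underside; x points away from the robot at yaw 0, y along the guard's track. Its top has an open well 100 (x) x 80 (y) centred at local y = -75, under the guard, with the valve in it; the press post is near the +y end. Two rails 8 x 8 stand on the top along y at x = +-66
- guard (a joint): clear flat guard 120 (x) x 90 (y), sliding on the press top along the press's +y. m: 0 = fully shut over the well, 0.09 = fully open (end stop). Friction about 2 N, stays where it is left
- guard_handle (a point): middle of the top face of the guard's black upright handle block: 34 along the press's x, 14 along its y, 30 high (from 8 to 38 above the press top); moves with the guard. Axes as the press
- valve (a point): brass seat in the well, 25 above the bench (35 below the press top); this is the centre of the seat's top face (32 diameter). The stem rises 28 from it: a 9 diameter brass tube 22 high with a sprung 7 diameter pin standing out of it, which the air pushes up. Axes as the press, z up
- press_post (a point): foot of the upright steel post on the press top (60 above the bench): post diameter 12, 66 high, rounded tip. Origin: on the post's axis at the press top. At local y = +105 of the press
- cup: dark grey round cup fixed to the bench that holds the gauge: outer diameter 56, inner 46, 28 high, floor 6 thick. Origin: centre of its underside
- gauge: aluminium pencil gauge, 0.13 kg, upright in the cup on its open bell mouth: bell outer diameter 34, inner 24, 0 to 41 up; barrel diameter 22, 41 to 122 up; white rod out of the top. Origin: centre of the mouth's rim; z up the barrel. Pushed down over the stem until the mouth meets the seat (about 2 N, then a firm stop), it reads: the stem's pin pushes the rod up
- gauge_mouth (a point): same point as the gauge's origin: centre of its mouth
- rod (a joint): how far the rod is out of the gauge's barrel, m: 0 = home (9 diameter tip 4 above the barrel top, end stop), at most 0.026. It starts out; a push down on its tip moves it. Friction (1.5 N) keeps it where it is left, and only a push up from the stem puts it out. The black band on it is clear of the barrel above 0.015 (hard), inside below 0.011 (soft); readings are about 0.009 or 0.022
- stand: fixed wooden disc 90 diameter, 10 thick, on the bench with a post in its middle. Origin: centre of its underside
- stand_post (a point): foot of the stand's upright steel post, on top of the wooden disc (10 above the bench), on the axis: post diameter 12, 66 high, rounded tip
- weight1: one of up to five identical dark steel weight rings (it may be absent: None): outer diameter 52, bore 20, 12 thick, about 0.17 kg, lying flat on the bench at the left. Origin: centre of the underside, on the bore's axis; z along the axis
- weight2: one of up to five identical dark steel weight rings (it may be absent: None): outer diameter 52, bore 20, 12 thick, about 0.17 kg, lying flat on the bench at the left. Origin: centre of the underside, on the bore's axis; z along the axis
- weight3: one of up to five identical dark steel weight rings (it may be absent: None): outer diameter 52, bore 20, 12 thick, about 0.17 kg, lying flat on the bench at the left. Origin: centre of the underside, on the bore's axis; z along the axis
- weight4: one of up to five identical dark steel weight rings (it may be absent: None): outer diameter 52, bore 20, 12 thick, about 0.17 kg, lying flat on the bench at the left. Origin: centre of the underside, on the bore's axis; z along the axis
- weight5: one of up to five identical dark steel weight rings (it may be absent: None): outer diameter 52, bore 20, 12 thick, about 0.17 kg, lying flat on the bench at the left. Origin: centre of the underside, on the bore's axis; z along the axis
- tape: bystander: orange roll of tape, 100 diameter, 20 high; origin centre of its underside
- glue: bystander: white glue bottle, 56 diameter, 150 high; origin centre of its underside
- mug: bystander: blue mug, 76 diameter, 90 high; origin centre of its underside
Things that resemble listed ones, but are neither listed nor needed, are in the scene too. Of the things that look like the stand, the largest one is meant.

How it is judged:
By the outcome, as a careful person would: the job done as asked, in the order asked, and still so for the second after the job is handed in, with the robot touching nothing.
Of weight1, weight2, weight3, weight4, weight5 only 3 to 5 are there at a start; the rules pass over those that are not, and their reading is None.
At some moment in a run one of weight1, weight2, weight3, weight4, weight5 may be knocked a few centimetres aside while the robot is not near it.
It also fails if it takes over 210 s, if anything falls off the work surface, if the arm or the gripper's body presses on something with over 40 N, if the wrist force passes 120 N, or if a joint passes its speed limit or range.

### The arm

A 6-joint arm with a two-finger parallel gripper is mounted at the origin on the work surface. World frame = base frame: x ahead of the robot, y to its left, z up, the work surface at z = 0. Lengths are in m, angles in rad, forces in N, time in s.
With the tool pointing down it reaches from about 0.25 to 0.725 m from the base axis. Payload 4 kg.
Tool frame: the origin (TCP) lies on the centre line of the jaws, within the pads' length; the fingertips stand 14 mm ahead of it and the grasp point (between the pads) lies 5 mm behind it; z points along the fingers, x is the direction in which the jaws open and shut, and the axes are right-handed (so a half turn about z gives the same grasp; the last joint's range is limited). The gripper opens to 85 mm and grips with 20 to 120 N. Pads are 22 mm wide; open, the fingers measure 114 mm over their backs; the gripper's body (76 mm by 85 mm) begins 54 mm behind the grasp point. The pads swing forward as they close: fully open they stand 13 mm farther back than shut.
Start: joints at [-1.254, 0.241, 0.005, 1.335, 0, 1.571], TCP at [0.156, -0.475, 0.245] pointing down, gripper open.
Joint ranges: [-2.72, 2.72], [-1.05, 1.87], [-1.09, 1.28], [-1.99, 2.15], [-1.42, 1.44], [-3.14, 3.14]. Speed limits (rad/s): [2.79, 2.79, 3.14, 3.14, 3.14, 3.14].

### API

Orientations are given as a unit quaternion [x, y, z, w].
In Python, from workcell import bot gives the robot as it stands.
- The arm moves only by the tool play_rows, never from a script. Its argument "motion" is a list of rows, each an object with "fingers": the closure, from -1 (fully open) to 1 (shut), so that 0 is half open; "translation": the shift along the tool's x, y, z in cm, a list of three; "roll": the turn about the tool's z in degrees. A call has 1 to 20 rows; each row is the pose to reach, as a shift and turn from the pose commanded when the call began, along the tool's axes at that moment; what a row does not reach only later rows make up. A row lasts 1/12 s, in which the tool goes at most 41.7 mm and 7.16 degrees, less where a joint would pass 70% of its speed; a pose out of reach is approached as far as the arm can. A call with a gripper value outside its range is refused whole. The fingers move at their own pace and stop on an object; the grip force is fixed at half the most. Time passes only in rows, so rows that repeat a pose let the fingers close. It gives the time, the measured TCP pose, the force and the opening at its end, in the units of the state.
- bot.get_obs(): the state, without advancing time (a new reading comes with each control period).
- bot.camera(name): name is "scene" or "top" or "wrist"; returns a dict with "pixels" (400x640x3 uint8, red, green, blue), "intrinsics" (3x3 intrinsics, pixels), "world_to_cam" (4x4, takes a point from world to camera coordinates). Camera axes: x right, y down, z forward; pixel columns grow to the right and rows downward; lengths in m; the calibration is good to about 2 mm. A picture is of the moment at which its call begins. There is no depth.
- bot.job_done(): hands the job in, once; it reports no verdict.
The state is a dict: "clock": time; "joint_pos": joint angles; "joint_vel": joint speeds; "tau": joint torques, N m; "eef_pos": TCP position; "tool_rot": TCP orientation; "ft_force": force on the tool from outside, world axes, zero at the start; "ft_torque": the same for the moment, N m; "grip_width": finger opening in m.
Only numpy, scipy, OpenCV 4.12 (cv2) and the standard library are available. Lean on these libraries where they do the work, as an engineer would, in place of code of your own. Each camera call takes 0.05 s, during which the arm holds its last target. There are 200 camera calls.

## Working session

There is one attempt and no reset: what is moved stays moved. The work goes in short steps, Python scripts to look and compute and a tool call to move; the robot and the scene stay as the last step left them, time stands still between calls to the robot, and variables do not carry over. Pictures are saved under pics/ and viewed, about 12 in all and at most 16, crops included, and the job is handed in when it is done.

Besides the shell and the picture viewer there is one more tool, called after ">>>" by a JSON object that holds its "fn" and its "kwargs", one argument or row to a line. play_rows: Moves the arm, as the interface text tells. Its arguments: {"type":"object","properties":{"motion":{"type":"array","items":{"type":"object","properties":{"fingers":{"type":"number"},"translation":{"type":"array","items":{"type":"number"}},"roll":{"type":"number"}}}}},"required":["motion"]}

```bash
mkdir -p pics; cat > h.py <<'E'
import numpy as np, cv2
from workcell import bot
def cam(n):
    c=bot.camera(n); return c["pixels"],np.array(c["intrinsics"]),np.array(c["world_to_cam"])
def save(im,f): cv2.imwrite("pics/"+f,im[:,:,::-1])
def ray(K,T,u,v):
    R,t=T[:3,:3],T[:3,3]; d=R.T@np.linalg.inv(K)@np.array([u,v,1.]); return -R.T@t,d
def onz(K,T,u,v,z):
    o,d=ray(K,T,u,v); return o+d*(z-o[2])/d[2]
def proj(K,T,p):
    q=K@(T[:3,:3]@np.array(p,float)+T[:3,3]); return q[:2]/q[2]
def state():
    s=bot.get_obs(); 
    for k in("clock","joint_pos","eef_pos","tool_rot","ft_force","grip_width"): print(k,np.round(s[k],4))
    return s
E
python3 - <<'E'
from h import *
state()
for n in("scene","top","wrist"):
    im,K,T=cam(n); save(im,n+"0.png"); print(n,K.round(1).tolist(),T.round(3).tolist())
    np.savez(n+"0.npz",im=im,K=K,T=T)
E
```

```text
clock 0.0
joint_pos [-1.254   0.2414  0.0037  1.3352  0.      1.5708]
eef_pos [ 0.1556 -0.4745  0.2444]
tool_rot [ 8.098e-01 -5.867e-01 -9.000e-04 -6.000e-04]
ft_force [-0.3421 -0.1065 -0.7188]
grip_width 0.0852
scene [[405.3, 0.0, 318.3], [0.0, 405.3, 203.0], [0.0, 0.0, 1.0]] [[0.391, 0.92, -0.002, -0.19], [0.645, -0.276, -0.713, -0.304], [-0.656, 0.278, -0.701, 1.568], [0.0, 0.0, 0.0, 1.0]]
top [[484.3, 0.0, 319.0], [0.0, 484.3, 201.1], [0.0, 0.0, 1.0]] [[0.016, -1.0, -0.004, -0.021], [-0.992, -0.016, -0.122, 0.583], [0.122, 0.006, -0.993, 1.312], [0.0, 0.0, 0.0, 1.0]]
wrist [[316.1, 0.0, 321.5], [0.0, 316.1, 195.0], [0.0, 0.0, 1.0]] [[0.312, -0.95, -0.002, -0.498], [-0.914, -0.301, 0.274, -0.035], [-0.261, -0.084, -0.962, 0.379], [0.0, 0.0, 0.0, 1.0]]
```

View pics/top0.png

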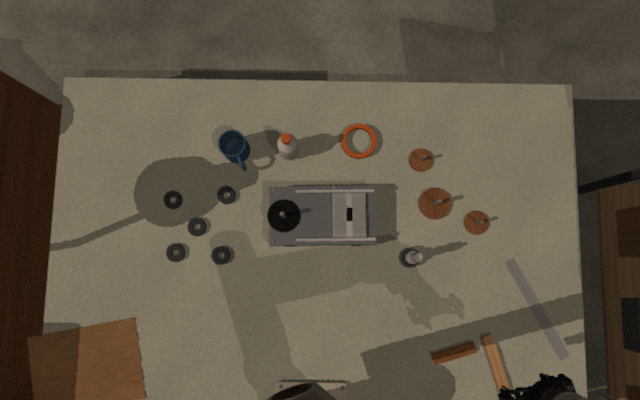

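View pics/scene0.png

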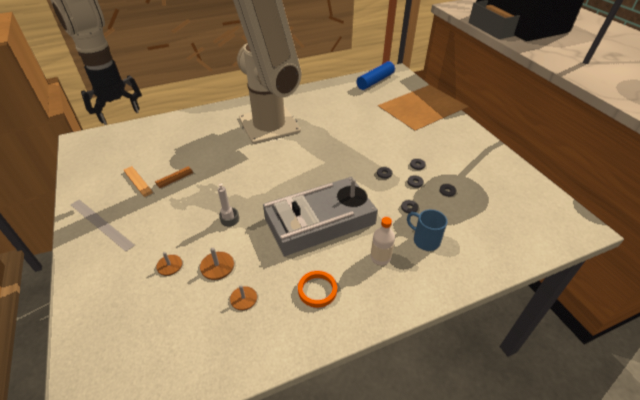

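The top view shows the press at (270-375, 187-245), five weight rings at left (173,200), (227,195), (197,227), (177,252), (222,255), the largest stand at (435,203), and cup and gauge at (412,257). I'll measure them next.

```bash
python3 - <<'E'
from h import *
t=np.load("top0.npz");s=np.load("scene0.npz")
a=cv2.resize(t["im"][175:280,260:460],None,fx=4,fy=4,interpolation=2)[:400]
b=cv2.resize(s["im"][170:290,150:390],None,fx=3.33,fy=3.33,interpolation=2)[:400]
w=np.zeros((800,800,3),np.uint8); 
w=np.vstack([a[:, :800],np.pad(b[:400],((0,0),(0,max(0,800-b.shape[1])),(0,0)))[:, :800]])
save(cv2.resize(w,(600,600)) if 0 else cv2.resize(w,(800,600)) if 0 else a,"ta.png"); save(b[:,:800],"sb.png")
K,T,im=t["K"],t["T"],t["im"]
g=cv2.cvtColor(im,cv2.COLOR_RGB2HSV)
m=(g[:,:,2]<70).astype(np.uint8)
n,l,st,c=cv2.connectedComponentsWithStats(m)
for i in range(1,n):
    x,y,w_,h_,A=st[i]
    if 60<A<3000 and y>120 and y<280: print("dark",st[i],c[i].round(1),onz(K,T,*c[i],0.012).round(4))
m=((g[:,:,0]<14)&(g[:,:,1]>110)&(g[:,:,2]>60)).astype(np.uint8)
n,l,st,c=cv2.connectedComponentsWithStats(m)
for i in range(1,n):
    if st[i][4]>60: print("org",st[i],c[i].round(1),onz(K,T,*c[i],0.01).round(4))
E
```

```text
dark [219 130  32  42 810] [234.9 147.4] [0.7375 0.2328 0.012 ]
dark [265 130  15  23 171] [272.4 138. ] [0.7668 0.126  0.012 ]
dark [217 185  20  19 256] [226.1 194.3] [0.6014 0.2526 0.012 ]
dark [163 190  20  20 281] [172.6 199.5] [0.584  0.4039 0.012 ]
dark [366 193   4  44 125] [367.2 215.7] [ 0.5467 -0.1478  0.012 ]
dark [267 199  44  34 937] [284.8 215.1] [0.5448 0.0845 0.012 ]
dark [347 208   6  13  66] [349.  214.1] [ 0.5506 -0.0966  0.012 ]
dark [188 217  19  19 256] [196.8 226.1] [0.5097 0.3316 0.012 ]
dark [376 234  20   9 106] [384.5 238.1] [ 0.4845 -0.1964  0.012 ]
dark [167 243  19  19 253] [175.8 252.2] [0.4356 0.3869 0.012 ]
dark [212 246  22  19 315] [222.3 254.6] [0.4312 0.2566 0.012 ]
dark [399 247  20  20 174] [406.8 256.9] [ 0.433  -0.2585  0.012 ]
org [341 123  36  36 512] [358.4 140.6] [ 0.7635 -0.1218  0.01  ]
org [281 133  10  11  94] [285.5 138. ] [0.7679 0.0883 0.01  ]
org [409 149  24  23 371] [420.2 159.8] [ 0.7099 -0.299   0.01  ]
org [419 188  32  31 672] [434.1 203.4] [ 0.585 -0.337  0.01 ]
org [464 211  24  24 361] [475.4 222.6] [ 0.5324 -0.4527  0.01  ]
org [433 343  44  22 368] [454.1 353.4] [ 0.1738 -0.3864  0.01  ]
```

View pics/ta.png

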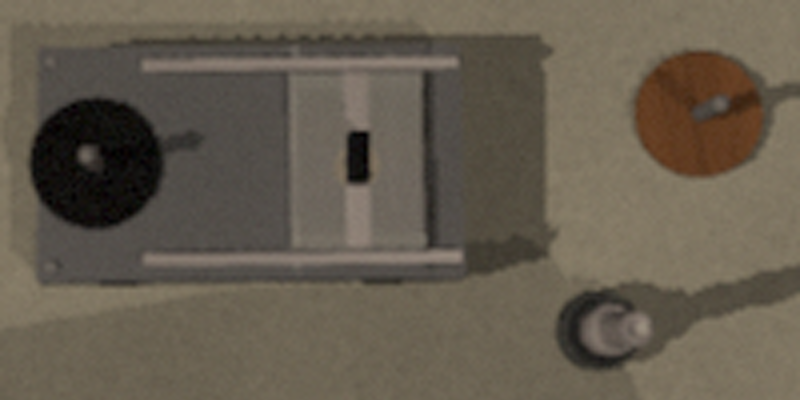

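View pics/sb.png

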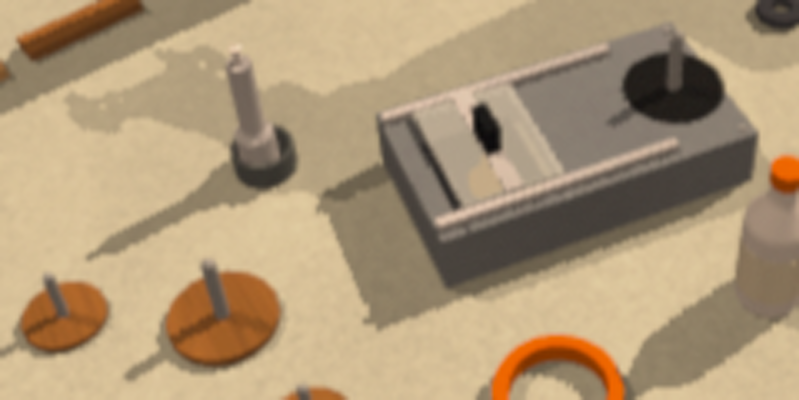

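```bash
cat >> h.py <<'E'
def tri(obs):
    A=np.zeros((3,3));b=np.zeros(3);L=[]
    for K,T,u,v in obs:
        o,d=ray(K,T,u,v);d/=np.linalg.norm(d);P=np.eye(3)-np.outer(d,d);A+=P;b+=P@o;L.append((P,o))
    x=np.linalg.solve(A,b); return x,[float(np.linalg.norm(P@(x-o))) for P,o in L]
E
python3 - <<'E'
from h import *
t=np.load("top0.npz");s=np.load("scene0.npz")
tp=lambda x,y:(t["K"],t["T"],(x+.5)/4-.5+260,(y+.5)/4-.5+175)
sp=lambda x,y:(s["K"],s["T"],(x+.5)/3.33-.5+150,(y+.5)/3.33-.5+170)
for n,a,b in [("gaugetip",(637,326),(236,54)),("presspost",(89,156),(676,38)),("standpost",(721,98),(208,264)),("handle",(358,157),(483,110))]:
    x,e=tri([tp(*a),sp(*b)]);print(n,x.round(4),np.round(e,4))
for p in [(142,65),(458,62),(142,259),(462,257)]: print("rail",onz(*tp(*p),.068).round(4))
for p in [(38,47),(38,284),(463,285)]: print("corner",onz(*tp(*p),.06).round(4))
for p in [(292,72),(292,247),(424,72),(424,247)]: print("guard",onz(*tp(*p),.066).round(4))
print("handle z.098",onz(*tp(358,157),.098).round(4))
print("disc",onz(*tp(97,163),.06).round(4))
print("stand",onz(*tp(699,115),.01).round(4))
print("cup",onz(*tp(600,330),.028).round(4))
for h in (.132,.145,.155): print("gtip",h,onz(*tp(637,326),h).round(4),onz(*sp(236,54),h).round(4))
E
```

```text
gaugetip [ 0.4341 -0.2683  0.1363] [0.0009 0.0009]
presspost [0.5388 0.0843 0.1164] [0.0001 0.0001]
standpost [ 0.5891 -0.3383  0.073 ] [0.0002 0.0002]
handle [ 0.5421 -0.0928  0.1014] [0.0011 0.0011]
rail [0.6062 0.0538 0.068 ]
rail [ 0.6116 -0.1611  0.068 ]
rail [0.4745 0.0509 0.068 ]
rail [ 0.4793 -0.1641  0.068 ]
corner [0.6187 0.1259 0.06  ]
corner [0.4568 0.1212 0.06  ]
corner [ 0.4609 -0.1657  0.06  ]
guard [ 0.6033 -0.0483  0.066 ]
guard [ 0.4843 -0.0499  0.066 ]
guard [ 0.6047 -0.1382  0.066 ]
guard [ 0.4857 -0.1387  0.066 ]
handle z.098 [ 0.5428 -0.0919  0.098 ]
disc [0.5395 0.0834 0.06  ]
stand [ 0.585  -0.3378  0.01  ]
cup [ 0.4325 -0.2636  0.028 ]
gtip 0.132 [ 0.4344 -0.2683  0.132 ] [ 0.4287 -0.2686  0.132 ]
gtip 0.145 [ 0.4342 -0.2657  0.145 ] [ 0.4438 -0.27    0.145 ]
gtip 0.155 [ 0.4341 -0.2637  0.155 ] [ 0.4554 -0.271   0.155 ]
```

>>> {"fn": "play_rows", "kwargs": {
  "motion": [
    {"fingers": -1,"translation": [-11.1,-32.9,-4],"roll": -71.8},
    {"fingers": -1,"translation": [-11.1,-32.9,-4],"roll": -71.8},
    {"fingers": -1,"translation": [-11.1,-32.9,-4],"roll": -71.8},
    {"fingers": -1,"translation": [-11.1,-32.9,-4],"roll": -71.8},
    {"fingers": -1,"translation": [-11.1,-32.9,-4],"roll": -71.8},
    {"fingers": -1,"translation": [-11.1,-32.9,-4],"roll": -71.8},
    {"fingers": -1,"translation": [-11.1,-32.9,-4],"roll": -71.8},
    {"fingers": -1,"translation": [-11.1,-32.9,-4],"roll": -71.8},
    {"fingers": -1,"translation": [-11.1,-32.9,-4],"roll": -71.8},
    {"fingers": -1,"translation": [-11.1,-32.9,-4],"roll": -71.8},
    {"fingers": -1,"translation": [-11.1,-32.9,-4],"roll": -71.8},
    {"fingers": -1,"translation": [-11.1,-32.9,-4],"roll": -71.8},
    {"fingers": -1,"translation": [-11.1,-32.9,-4],"roll": -71.8},
    {"fingers": -1,"translation": [-11.1,-32.9,-4],"roll": -71.8},
    {"fingers": -1,"translation": [-11.1,-32.9,-4],"roll": -71.8},
    {"fingers": -1,"translation": [-11.1,-32.9,-4],"roll": -71.8}
  ]
}}

```text
clock: 1.48
eef_pos: [0.4333, -0.2676, 0.2853]
tool_rot: [1.0, -0.001, -0.0, -0.0]
ft_force: [-0.1, 0.7, -0.5]
grip_width: 0.0852
```

```bash
python3 - <<'E'
from h import *
state()
im,K,T=cam("wrist"); save(im,"w1.png"); np.savez("w1.npz",im=im,K=K,T=T)
E
```

```text
clock 1.4833
joint_pos [-0.5533  0.2461  0.1159  1.4406  0.      1.0204]
eef_pos [ 0.4333 -0.2676  0.2853]
tool_rot [ 1.     -0.0015 -0.     -0.    ]
ft_force [-0.1385  0.7086 -0.5427]
grip_width 0.0852
```

View pics/w1.png

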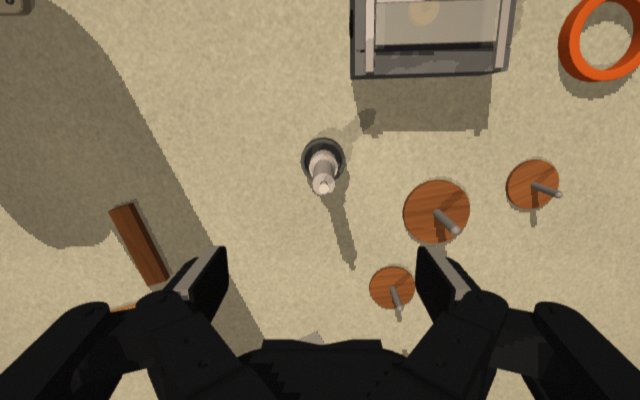

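Wrist view: the gauge rod tip is at (323,187), the cup at (323,160), the big stand at (436,211) and the valve seat shows through the clear guard at (424,10).

```bash
python3 - <<'E'
from h import *
t=np.load("top0.npz");w=np.load("w1.npz");s=np.load("scene0.npz")
W=lambda u,v:(w["K"],w["T"],u,v)
print(tri([W(323,187),(t["K"],t["T"],418.9,256.4),(s["K"],s["T"],220.5,185.9)]))
print(tri([W(323,187),(t["K"],t["T"],418.9,256.4)]))
for z in(.132,.14,.15,.158): print(z,onz(*W(323,187),z).round(4),onz(t["K"],t["T"],418.9,256.4,z).round(4))
print("valve",onz(*W(424,10),.025),"cup",onz(*W(323,160),.028),"stand",onz(*W(436,211),.01))
g=cv2.cvtColor(w["im"],cv2.COLOR_RGB2HSV)
cr=w["im"][125:205,285:365]; cr=cv2.resize(cr,None,fx=7,fy=7,interpolation=2); save(cr,"w1c.png")
E
```

```text
(array([ 0.43429363, -0.26845315,  0.13640443]), [0.0008564222372028229, 0.0011534032456813122, 0.0007710138607554273])
(array([ 0.43424582, -0.26419939,  0.15332045]), [0.0008082666996984399, 0.0008082666996984451])
0.132 [ 0.4351 -0.2698  0.132 ] [ 0.4337 -0.2684  0.132 ]
0.14 [ 0.4351 -0.2677  0.14  ] [ 0.4336 -0.2668  0.14  ]
0.15 [ 0.4351 -0.2652  0.15  ] [ 0.4335 -0.2648  0.15  ]
0.158 [ 0.435  -0.2631  0.158 ] [ 0.4334 -0.2632  0.158 ]
valve [ 0.54671631 -0.09707867  0.025     ] cup [ 0.4356601  -0.26226506  0.028     ] stand [ 0.58814343 -0.3350409   0.01      ]
```

View pics/w1c.png

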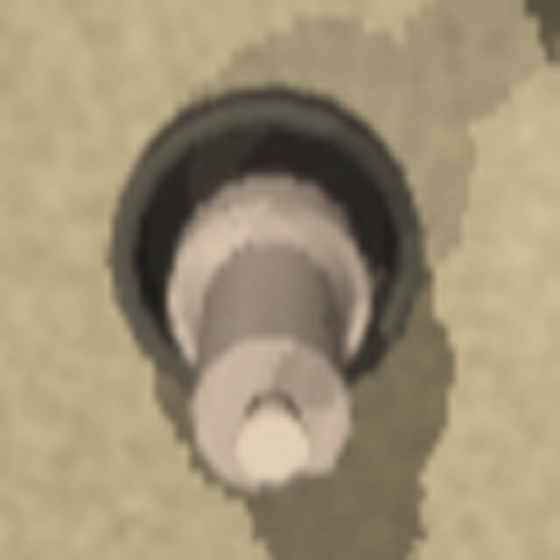

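>>> {"fn": "play_rows", "kwargs": {
  "motion": [
    {"fingers": 1,"translation": [0.15,-0.05,4]},
    {"fingers": 1,"translation": [0.15,-0.05,8]},
    {"fingers": 1,"translation": [0.15,-0.05,11]},
    {"fingers": 1,"translation": [0.15,-0.05,11]},
    {"fingers": 1,"translation": [0.15,-0.05,11]},
    {"fingers": 1,"translation": [0.15,-0.05,11]},
    {"fingers": 1,"translation": [0.15,-0.05,11.5]},
    {"fingers": 1,"translation": [0.15,-0.05,12]},
    {"fingers": 1,"translation": [0.15,-0.05,12.3]},
    {"fingers": 1,"translation": [0.15,-0.05,12.6]},
    {"fingers": 1,"translation": [0.15,-0.05,12.9]},
    {"fingers": 1,"translation": [0.15,-0.05,13.1]},
    {"fingers": 1,"translation": [0.15,-0.05,13.3]},
    {"fingers": 1,"translation": [0.15,-0.05,13.5]},
    {"fingers": 1,"translation": [0.15,-0.05,13.6]},
    {"fingers": 1,"translation": [0.15,-0.05,13.7]},
    {"fingers": 1,"translation": [0.15,-0.05,13.7]}
  ]
}}

```text
schema error: expected keys fingers, translation, roll
```

>>> {"fn": "play_rows", "kwargs": {
  "motion": [
    {"fingers": 1,"roll": 0,"translation": [0.15,-0.05,4]},
    {"fingers": 1,"roll": 0,"translation": [0.15,-0.05,8]},
    {"fingers": 1,"roll": 0,"translation": [0.15,-0.05,11]},
    {"fingers": 1,"roll": 0,"translation": [0.15,-0.05,11]},
    {"fingers": 1,"roll": 0,"translation": [0.15,-0.05,11]},
    {"fingers": 1,"roll": 0,"translation": [0.15,-0.05,11]},
    {"fingers": 1,"roll": 0,"translation": [0.15,-0.05,11.5]},
    {"fingers": 1,"roll": 0,"translation": [0.15,-0.05,12]},
    {"fingers": 1,"roll": 0,"translation": [0.15,-0.05,12.3]},
    {"fingers": 1,"roll": 0,"translation": [0.15,-0.05,12.6]},
    {"fingers": 1,"roll": 0,"translation": [0.15,-0.05,12.9]},
    {"fingers": 1,"roll": 0,"translation": [0.15,-0.05,13.1]},
    {"fingers": 1,"roll": 0,"translation": [0.15,-0.05,13.3]},
    {"fingers": 1,"roll": 0,"translation": [0.15,-0.05,13.5]},
    {"fingers": 1,"roll": 0,"translation": [0.15,-0.05,13.6]},
    {"fingers": 1,"roll": 0,"translation": [0.15,-0.05,13.7]},
    {"fingers": 1,"roll": 0,"translation": [0.15,-0.05,13.7]}
  ]
}}

```text
clock: 2.95
eef_pos: [0.4353, -0.2666, 0.1481]
tool_rot: [1.0, -0.0, -0.0, -0.0]
ft_force: [0.2, 0.2, 0.3]
grip_width: 0.0001
```

>>> {"fn": "play_rows", "kwargs": {
  "motion": [
    {"fingers": 1,"roll": 0,"translation": [0,0,0.1]},
    {"fingers": 1,"roll": 0,"translation": [0,0,0.2]},
    {"fingers": 1,"roll": 0,"translation": [0,0,0.3]}
  ]
}}

```text
clock: 3.2
eef_pos: [0.4357, -0.2669, 0.1459]
tool_rot: [1.0, -0.0, 0.001, 0.0]
ft_force: [-0.6, 0.4, 8.9]
grip_width: 0.0001
```

>>> {"fn": "play_rows", "kwargs": {
  "motion": [
    {"fingers": 1,"roll": 0,"translation": [0,0,-3]},
    {"fingers": 1,"roll": 0,"translation": [0,0,-7]},
    {"fingers": -1,"roll": 0,"translation": [2,-4,-9]},
    {"fingers": -1,"roll": 0,"translation": [4,-8,-9]},
    {"fingers": -1,"roll": 0,"translation": [6,-11,-9]},
    {"fingers": -1,"roll": 0,"translation": [8,-14,-9]},
    {"fingers": -1,"roll": 0,"translation": [10.7,-17.4,-9]},
    {"fingers": -1,"roll": 0,"translation": [10.7,-17.4,-9]},
    {"fingers": -1,"roll": 0,"translation": [10.7,-17.4,-9]},
    {"fingers": -1,"roll": 0,"translation": [10.7,-17.4,-9]}
  ]
}}

```text
clock: 4.03
eef_pos: [0.542, -0.0925, 0.2347]
tool_rot: [1.0, 0.0, -0.001, 0.0]
ft_force: [0.4, 0.0, -0.3]
grip_width: 0.085
```

```bash
python3 - <<'E'
from h import *
state()
im,K,T=cam("wrist"); save(im,"w2.png"); np.savez("w2.npz",im=im,K=K,T=T)
E
```

```text
clock 4.0333
joint_pos [-1.6880e-01  3.4570e-01  1.2130e-01  1.3481e+00 -5.0000e-04  1.4018e+00]
eef_pos [ 0.542  -0.0925  0.2347]
tool_rot [ 1.e+00  1.e-04 -8.e-04  1.e-04]
ft_force [ 0.4429  0.0288 -0.3191]
grip_width 0.085
```

View pics/w2.png

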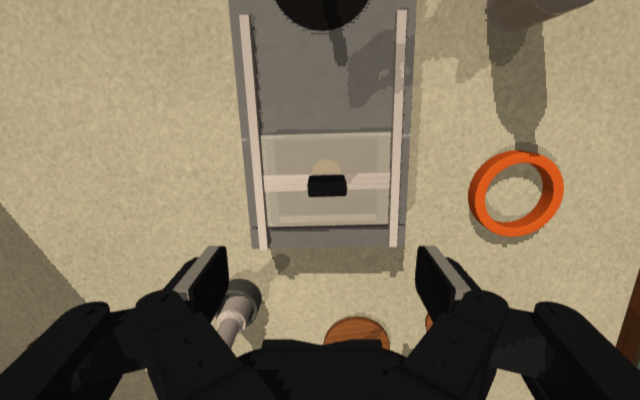

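The wrist view shows the guard handle at (327,186) with its top edge at about y=181, and the seat under the guard at (326,170).

```bash
python3 - <<'E'
from h import *
w=np.load("w2.npz");K,T,im=w["K"],w["T"],w["im"]
m=(im.max(2)<45).astype(np.uint8)[140:215,280:380]
n,l,st,c=cv2.connectedComponentsWithStats(m);print(st[1:].tolist(),(c[1:]+[280,140]).round(1).tolist())
for u,v in((326.5,186),(326.5,192)):print(onz(K,T,u,v,.098))
for x in (.525,.559):
  for y in(-.0855,-.0995): print(proj(K,T,[x,y,.098]).round(1),proj(K,T,[x,y,.068]).round(1))
print("valve",onz(K,T,326,171,.025))
E
```

```text
[[28, 35, 38, 21, 743]] [[326.8, 185.5]]
[ 0.54661722 -0.08950276  0.098     ]
[ 0.54664444 -0.09489481  0.098     ]
[301.5 181.5] [303.4 174.2]
[301.7 197. ] [303.7 188.3]
[340.9 181.5] [339.1 174.2]
[340.6 197.1] [338.8 188.4]
valve [ 0.54709468 -0.09121268  0.025     ]
```

>>> {"fn": "play_rows", "kwargs": {
  "motion": [
    {"fingers": -1,"roll": 0,"translation": [0.35,-0.1,4]},
    {"fingers": -1,"roll": 0,"translation": [0.35,-0.1,8]},
    {"fingers": -1,"roll": 0,"translation": [0.35,-0.1,11]},
    {"fingers": -1,"roll": 0,"translation": [0.35,-0.1,13]},
    {"fingers": -1,"roll": 0,"translation": [0.35,-0.1,14.4]},
    {"fingers": -1,"roll": 0,"translation": [0.35,-0.1,14.4]},
    {"fingers": 0.5,"roll": 0,"translation": [0.35,-0.1,14.4]},
    {"fingers": 0.5,"roll": 0,"translation": [0.35,-0.1,14.4]},
    {"fingers": 0.5,"roll": 0,"translation": [0.35,-0.1,14.4]},
    {"fingers": 0.5,"roll": 0,"translation": [0.35,-0.1,14.4]},
    {"fingers": 0.5,"roll": 0,"translation": [0.35,-0.1,14.4]},
    {"fingers": 0.5,"roll": 0,"translation": [0.35,-0.1,14.4]},
    {"fingers": 0.5,"roll": 0,"translation": [0.35,-0.1,14.4]}
  ]
}}

```text
clock: 5.17
eef_pos: [0.5464, -0.0922, 0.0932]
tool_rot: [1.0, -0.0, 0.001, 0.001]
ft_force: [-1.7, -1.0, 6.1]
grip_width: 0.0323
```

>>> {"fn": "play_rows", "kwargs": {
  "motion": [
    {"fingers": 0.5,"roll": 0,"translation": [0.1,0,-0.25]},
    {"fingers": 0.5,"roll": 0,"translation": [0.1,-1,-0.25]},
    {"fingers": 0.5,"roll": 0,"translation": [0.1,-2,-0.25]},
    {"fingers": 0.5,"roll": 0,"translation": [0.05,-3,-0.25]},
    {"fingers": 0.5,"roll": 0,"translation": [0,-4,-0.25]},
    {"fingers": 0.5,"roll": 0,"translation": [0,-5,-0.25]},
    {"fingers": 0.5,"roll": 0,"translation": [0,-6,-0.25]},
    {"fingers": 0.5,"roll": 0,"translation": [-0.05,-7,-0.25]},
    {"fingers": 0.5,"roll": 0,"translation": [-0.1,-8,-0.25]},
    {"fingers": 0.5,"roll": 0,"translation": [-0.1,-8.5,-0.25]},
    {"fingers": 0.5,"roll": 0,"translation": [-0.1,-9,-0.25]},
    {"fingers": 0.5,"roll": 0,"translation": [-0.1,-9.2,-0.25]},
    {"fingers": 0.5,"roll": 0,"translation": [-0.1,-9.2,-0.25]},
    {"fingers": 0.5,"roll": 0,"translation": [-0.1,-9.2,-0.25]}
  ]
}}

```text
clock: 6.33
eef_pos: [0.5441, -0.0045, 0.0933]
tool_rot: [1.0, -0.002, -0.001, 0.005]
ft_force: [-3.5, -15.3, -7.1]
grip_width: 0.0325
```

>>> {"fn": "play_rows", "kwargs": {
  "motion": [
    {"fingers": -1,"roll": 0,"translation": [0,0.4,0]},
    {"fingers": -1,"roll": 0,"translation": [0,0.4,0]},
    {"fingers": -1,"roll": 0,"translation": [0,0.4,0]},
    {"fingers": -1,"roll": 0,"translation": [0,0.4,0]},
    {"fingers": -1,"roll": 0,"translation": [0,0.4,-4]},
    {"fingers": -1,"roll": 0,"translation": [0,0.4,-8]},
    {"fingers": -1,"roll": 0,"translation": [0,4,-12]},
    {"fingers": -1,"roll": 0,"translation": [0,8,-14]},
    {"fingers": -1,"roll": 0,"translation": [0,12,-14]},
    {"fingers": -1,"roll": 0,"translation": [0,13,-14]},
    {"fingers": -1,"roll": 0,"translation": [0,13,-14]},
    {"fingers": -1,"roll": 0,"translation": [0,13,-14]}
  ]
}}

```text
clock: 7.33
eef_pos: [0.5455, -0.1303, 0.2347]
tool_rot: [1.0, -0.001, 0.001, -0.0]
ft_force: [-0.5, 0.4, -1.1]
grip_width: 0.0855
```

```bash
python3 - <<'E'
from h import *
state()
im,K,T=cam("wrist"); save(im,"w3.png"); np.savez("w3.npz",im=im,K=K,T=T)
for y in (-.0957,): print(proj(K,T,[.5434,y,.025]))
E
```

```text
clock 7.3333
joint_pos [-2.3500e-01  3.6480e-01  1.4900e-01  1.3528e+00  1.0000e-03  1.3385e+00]
eef_pos [ 0.5455 -0.1303  0.2347]
tool_rot [ 1.0e+00 -1.4e-03  1.2e-03 -2.0e-04]
ft_force [-0.4968  0.3973 -1.1001]
grip_width 0.0855
[318.48972518 140.27338346]
```

View pics/w3.png

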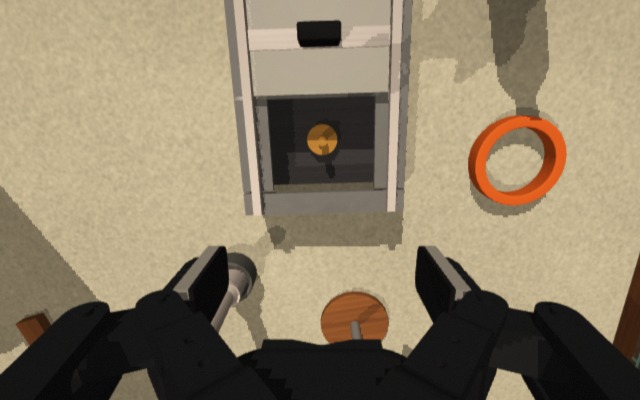

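The guard is open and the well is clear. The brass seat is at (322,140).

```bash
python3 - <<'E'
from h import *
w=np.load("w3.npz");K,T,im=w["K"],w["T"],w["im"]
g=cv2.cvtColor(im,cv2.COLOR_RGB2HSV)
m=((g[:,:,0]>10)&(g[:,:,0]<24)&(g[:,:,1]>140)).astype(np.uint8);m[:,:290]=0;m[:,360:]=0;m[:110]=0;m[170:]=0
m=cv2.morphologyEx(m,cv2.MORPH_OPEN,np.ones((3,3)))
cs=cv2.findContours(m,0,2)[0];c=max(cs,key=cv2.contourArea);e=cv2.fitEllipse(cv2.convexHull(c));print(cv2.boundingRect(c),e)
print("valve",onz(K,T,*e[0],.025))
# pin tip
save(cv2.resize(im[110:170,290:360],None,fx=8,fy=8,interpolation=2),"w3c.png")
# handle
m=(im.max(2)<45).astype(np.uint8)[10:60,285:355];n,l,st,cc=cv2.connectedComponentsWithStats(m);print(st[1:],onz(K,T,319.5,26,.098))
# gauge top/handles: corners of rails & well
for p in((268,99),(376,96),(274,185),(375,181)):print(onz(K,T,*p,.06).round(4))
# top-view check of seat & gauge tip
im,K,T=cam("top"); np.savez("top1.npz",im=im,K=K,T=T)
E
```

```text
(307, 124, 31, 31) ((321.78216552734375, 139.2733154296875), (30.466495513916016, 31.277973175048828), 178.4944305419922)
valve [ 0.54689714 -0.09465788  0.025     ]
[[  12   11   44   26 1036]] [ 0.54509014 -0.00208545  0.098     ]
[ 0.4974 -0.0543  0.06  ]
[ 0.5966 -0.0519  0.06  ]
[ 0.4994 -0.1357  0.06  ]
[ 0.5992 -0.132   0.06  ]
```

View pics/w3c.png

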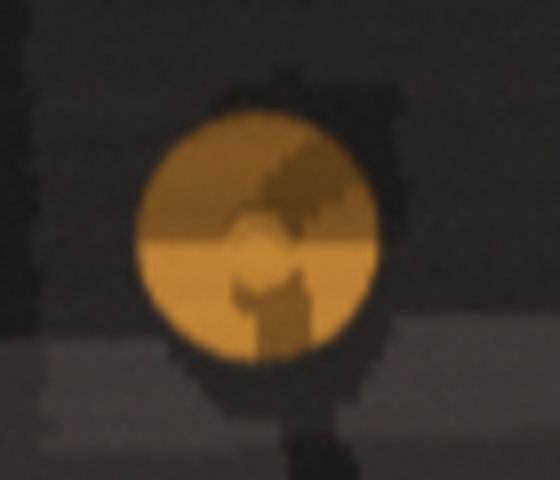

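>>> {"fn": "play_rows", "kwargs": {
  "motion": [
    {"fingers": -1,"roll": 0,"translation": [-3,3,0]},
    {"fingers": -1,"roll": 0,"translation": [-6,6,0]},
    {"fingers": -1,"roll": 0,"translation": [-9,10,0]},
    {"fingers": -1,"roll": 0,"translation": [-11.05,13.7,0]},
    {"fingers": -1,"roll": 0,"translation": [-11.05,13.7,0]},
    {"fingers": -1,"roll": 0,"translation": [-11.05,13.7,0]},
    {"fingers": -1,"roll": 0,"translation": [-11.05,13.7,3]},
    {"fingers": -1,"roll": 0,"translation": [-11.05,13.7,6]},
    {"fingers": -1,"roll": 0,"translation": [-11.05,13.7,9]},
    {"fingers": -1,"roll": 0,"translation": [-11.05,13.7,12]},
    {"fingers": -1,"roll": 0,"translation": [-11.05,13.7,13.05]},
    {"fingers": -1,"roll": 0,"translation": [-11.05,13.7,13.05]},
    {"fingers": 1,"roll": 0,"translation": [-11.05,13.7,13.05]},
    {"fingers": 1,"roll": 0,"translation": [-11.05,13.7,13.05]},
    {"fingers": 1,"roll": 0,"translation": [-11.05,13.7,13.05]},
    {"fingers": 1,"roll": 0,"translation": [-11.05,13.7,13.05]},
    {"fingers": 1,"roll": 0,"translation": [-11.05,13.7,13.05]},
    {"fingers": 1,"roll": 0,"translation": [-11.05,13.7,13.05]},
    {"fingers": 1,"roll": 0,"translation": [-11.05,13.7,13.05]},
    {"fingers": 1,"roll": 0,"translation": [-11.05,13.7,13.05]}
  ]
}}

```text
clock: 9.1
eef_pos: [0.4351, -0.2671, 0.1045]
tool_rot: [1.0, -0.0, 0.001, 0.001]
ft_force: [-0.1, 1.0, 5.1]
grip_width: 0.0209
```

>>> {"fn": "play_rows", "kwargs": {
  "motion": [
    {"fingers": 1,"roll": 0,"translation": [0,0,-2]},
    {"fingers": 1,"roll": 0,"translation": [0,0,-5]},
    {"fingers": 1,"roll": 0,"translation": [0,0,-8]},
    {"fingers": 1,"roll": 0,"translation": [0,0,-10]},
    {"fingers": 1,"roll": 0,"translation": [2,-3,-10]},
    {"fingers": 1,"roll": 0,"translation": [4,-6,-10]},
    {"fingers": 1,"roll": 0,"translation": [6,-9,-10]},
    {"fingers": 1,"roll": 0,"translation": [8,-12,-10]},
    {"fingers": 1,"roll": 0,"translation": [10,-15,-10]},
    {"fingers": 1,"roll": 0,"translation": [11.2,-17.2,-10]},
    {"fingers": 1,"roll": 0,"translation": [11.2,-17.2,-10]},
    {"fingers": 1,"roll": 0,"translation": [11.2,-17.2,-10]},
    {"fingers": 1,"roll": 0,"translation": [11.2,-17.2,-10]},
    {"fingers": 1,"roll": 0,"translation": [11.2,-17.2,-8]},
    {"fingers": 1,"roll": 0,"translation": [11.2,-17.2,-6.5]},
    {"fingers": 1,"roll": 0,"translation": [11.2,-17.2,-5.8]},
    {"fingers": 1,"roll": 0,"translation": [11.2,-17.2,-5.8]}
  ]
}}

```text
clock: 10.52
eef_pos: [0.5443, -0.0957, 0.1593]
tool_rot: [1.0, -0.001, -0.002, -0.0]
ft_force: [-0.5, 0.8, -1.6]
grip_width: 0.0204
```

```bash
python3 - <<'E'
from h import *
state()
im,K,T=cam("wrist"); a=im[60:360,160:480]
im2,K2,T2=cam("scene"); b=cv2.resize(im2[150:260,240:340],None,fx=3,fy=3,interpolation=2)[:300]
np.savez("w4.npz",im=im,K=K,T=T,im2=im2,K2=K2,T2=T2)
save(np.hstack([a,b]),"w4.png")
print(proj(K2,T2,[.547,-.0947,.053]),proj(K2,T2,[.547,-.0947,.06]))
E
```

```text
clock 10.5167
joint_pos [-1.7400e-01  3.9760e-01 -3.2000e-03  1.1747e+00 -2.0000e-04  1.3998e+00]
eef_pos [ 0.5443 -0.0957  0.1593]
tool_rot [ 1.0e+00 -1.5e-03 -2.3e-03 -3.0e-04]
ft_force [-0.476   0.8185 -1.5792]
grip_width 0.0204
[295.82199588 216.19599279] [295.72038412 214.4799088 ]
```

View pics/w4.png

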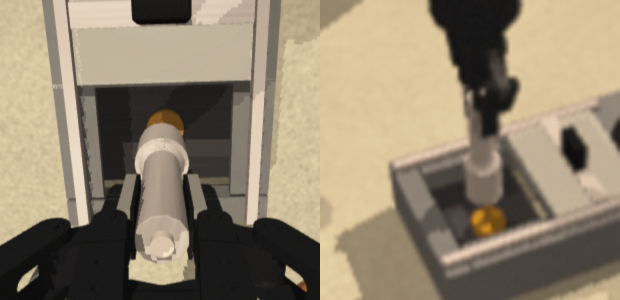

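The gauge hangs upright over the seat, and the seat sits about 4 px to the right of it. I'll shift +3 mm in x and press down.

>>> {"fn": "play_rows", "kwargs": {
  "motion": [
    {"fingers": 1,"roll": 0,"translation": [0.25,-0.1,0]},
    {"fingers": 1,"roll": 0,"translation": [0.25,-0.1,0.5]},
    {"fingers": 1,"roll": 0,"translation": [0.25,-0.1,1]},
    {"fingers": 1,"roll": 0,"translation": [0.25,-0.1,1.5]},
    {"fingers": 1,"roll": 0,"translation": [0.25,-0.1,2]},
    {"fingers": 1,"roll": 0,"translation": [0.25,-0.1,2.5]},
    {"fingers": 1,"roll": 0,"translation": [0.25,-0.1,2.8]},
    {"fingers": 1,"roll": 0,"translation": [0.25,-0.1,3.1]},
    {"fingers": 1,"roll": 0,"translation": [0.25,-0.1,3.3]},
    {"fingers": 1,"roll": 0,"translation": [0.25,-0.1,3.4]},
    {"fingers": 1,"roll": 0,"translation": [0.25,-0.1,3.5]},
    {"fingers": 1,"roll": 0,"translation": [0.25,-0.1,3.5]}
  ]
}}

```text
clock: 11.62
eef_pos: [0.549, -0.0937, 0.1263]
tool_rot: [1.0, -0.0, -0.0, -0.0]
ft_force: [-0.3, 0.3, -0.2]
grip_width: 0.0207
```

>>> {"fn": "play_rows", "kwargs": {
  "motion": [
    {"fingers": 1,"roll": 0,"translation": [-0.1,0.05,0.1]},
    {"fingers": 1,"roll": 0,"translation": [-0.1,0.05,0.2]},
    {"fingers": 1,"roll": 0,"translation": [-0.1,0.05,0.3]},
    {"fingers": 1,"roll": 0,"translation": [-0.1,0.05,0.4]},
    {"fingers": 1,"roll": 0,"translation": [-0.1,0.05,0.4]}
  ]
}}

```text
clock: 12.03
eef_pos: [0.5484, -0.0942, 0.1235]
tool_rot: [1.0, -0.0, 0.001, -0.0]
ft_force: [-0.6, 1.2, 6.8]
grip_width: 0.021
```

>>> {"fn": "play_rows", "kwargs": {
  "motion": [
    {"fingers": 1,"roll": 0,"translation": [0,0,0.1]},
    {"fingers": 1,"roll": 0,"translation": [0,0,0.2]},
    {"fingers": 1,"roll": 0,"translation": [0,0,0.2]}
  ]
}}

```text
clock: 12.28
eef_pos: [0.5486, -0.0942, 0.1234]
tool_rot: [1.0, -0.0, 0.002, 0.0]
ft_force: [-3.6, 1.6, 16.1]
grip_width: 0.0208
```

>>> {"fn": "play_rows", "kwargs": {
  "motion": [
    {"fingers": 1,"roll": 0,"translation": [0,0,-1]},
    {"fingers": 1,"roll": 0,"translation": [0,0,-3]},
    {"fingers": 1,"roll": 0,"translation": [0,0,-6]},
    {"fingers": 1,"roll": 0,"translation": [0,0,-8.5]},
    {"fingers": 1,"roll": 0,"translation": [0,0,-8.5]},
    {"fingers": 1,"roll": 0,"translation": [-2,3,-8.5]},
    {"fingers": 1,"roll": 0,"translation": [-4,6,-8.5]},
    {"fingers": 1,"roll": 0,"translation": [-6,9,-8.5]},
    {"fingers": 1,"roll": 0,"translation": [-8,12,-8.5]},
    {"fingers": 1,"roll": 0,"translation": [-10,15,-8.5]},
    {"fingers": 1,"roll": 0,"translation": [-11.35,17,-8.5]},
    {"fingers": 1,"roll": 0,"translation": [-11.35,17,-8.5]},
    {"fingers": 1,"roll": 0,"translation": [-11.35,17,-6]},
    {"fingers": 1,"roll": 0,"translation": [-11.35,17,-4]},
    {"fingers": 1,"roll": 0,"translation": [-11.35,17,-3]},
    {"fingers": 1,"roll": 0,"translation": [-11.35,17,-3]},
    {"fingers": 1,"roll": 0,"translation": [-11.35,17,-3]}
  ]
}}

```text
clock: 13.7
eef_pos: [0.434, -0.2635, 0.1497]
tool_rot: [1.0, -0.0, -0.001, -0.001]
ft_force: [0.5, -0.2, -0.5]
grip_width: 0.0207
```

```bash
python3 - <<'E'
from h import *
state()
im,K,T=cam("wrist"); a=im[100:370,200:440]
np.savez("w5.npz",im=im,K=K,T=T)
save(cv2.resize(a,None,fx=2.2,fy=2.2,interpolation=2),"w5.png")
E
```

```text
clock 13.7
joint_pos [-0.5457  0.32   -0.145   1.108  -0.      1.0254]
eef_pos [ 0.434  -0.2635  0.1497]
tool_rot [ 1.e+00 -1.e-04 -9.e-04 -6.e-04]
ft_force [ 0.5312 -0.2416 -0.5426]
grip_width 0.0207
```

View pics/w5.png

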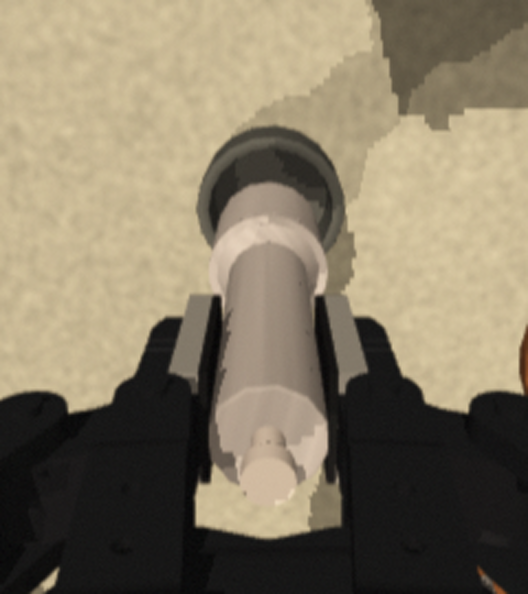

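```bash
python3 - <<'E'
from h import *
w=np.load("w5.npz");K,T=w["K"],w["T"]
b=onz(K,T,322,438/2.2+100,.1732);print("barrel top",b)
for r in(0,.009,.022):print(r,(proj(K,T,[b[0],b[1],.1732+.004+r])-[200,100])*2.2)
print("cup", onz(K,T,271/2.2+200,0,.028)[0])
for y in(-.262,-.264,-.266,-.268): print(y,[((proj(K,T,[.435,y+d,.028])-[200,100])*2.2).round(0) for d in(.028,)])
E
```

```text
barrel top [ 0.43463013 -0.26442008  0.1732    ]
0 [268.39797206 452.00346769]
0.009 [268.39288307 487.14417382]
0.022 [268.38391107 549.09815622]
cup 0.43534879211497385
-0.262 [array([270., 129.])]
-0.264 [array([270., 134.])]
-0.266 [array([269., 140.])]
-0.268 [array([269., 145.])]
```

The rod stands about 8-9 mm out with no black band showing, so the cushion is soft. The weights go on the press post. The cup is centred under the gauge, so I'll lower it.

>>> {"fn": "play_rows", "kwargs": {
  "motion": [
    {"fingers": 1,"roll": 0,"translation": [0.05,-0.15,1]},
    {"fingers": 1,"roll": 0,"translation": [0.05,-0.15,2]},
    {"fingers": 1,"roll": 0,"translation": [0.05,-0.15,3]},
    {"fingers": 1,"roll": 0,"translation": [0.05,-0.15,3.8]},
    {"fingers": 1,"roll": 0,"translation": [0.05,-0.15,4.2]},
    {"fingers": 1,"roll": 0,"translation": [0.05,-0.15,4.4]},
    {"fingers": 1,"roll": 0,"translation": [0.05,-0.15,4.5]},
    {"fingers": 1,"roll": 0,"translation": [0.05,-0.15,4.5]}
  ]
}}

```text
clock: 14.42
eef_pos: [0.4348, -0.2627, 0.1052]
tool_rot: [1.0, -0.0, -0.0, -0.0]
ft_force: [-0.4, -0.0, -0.9]
grip_width: 0.0204
```

>>> {"fn": "play_rows", "kwargs": {
  "motion": [
    {"fingers": 1,"roll": 0,"translation": [0,0,0.1]},
    {"fingers": 1,"roll": 0,"translation": [0,0,0.15]},
    {"fingers": 1,"roll": 0,"translation": [0,0,0.15]}
  ]
}}

```text
clock: 14.67
eef_pos: [0.4352, -0.2629, 0.1046]
tool_rot: [1.0, -0.0, 0.001, 0.0]
ft_force: [-1.0, 0.5, 2.3]
grip_width: 0.0204
```

>>> {"fn": "play_rows", "kwargs": {
  "motion": [
    {"fingers": 0.3,"roll": 0,"translation": [0,0,0]},
    {"fingers": -0.3,"roll": 0,"translation": [0,0,0]},
    {"fingers": -1,"roll": 0,"translation": [0,0,0]},
    {"fingers": -1,"roll": 0,"translation": [0,0,0]},
    {"fingers": -1,"roll": 0,"translation": [0,0,0]},
    {"fingers": -1,"roll": 0,"translation": [0,0,0]},
    {"fingers": -1,"roll": 0,"translation": [0,0,-2]},
    {"fingers": -1,"roll": 0,"translation": [0,0,-5]},
    {"fingers": -1,"roll": 0,"translation": [0,0,-9]},
    {"fingers": -1,"roll": 0,"translation": [0,0,-13]},
    {"fingers": -1,"roll": 0,"translation": [1.5,-4,-13]},
    {"fingers": -1,"roll": 0,"translation": [3,-7.5,-13]},
    {"fingers": -1,"roll": 0,"translation": [4.5,-11,-13]},
    {"fingers": -1,"roll": 0,"translation": [6,-14.5,-13]},
    {"fingers": -1,"roll": 0,"translation": [7.5,-18,-13]},
    {"fingers": -1,"roll": 0,"translation": [9,-21.5,-13]},
    {"fingers": -1,"roll": 0,"translation": [10.95,-25.9,-13]},
    {"fingers": -1,"roll": 0,"translation": [10.95,-25.9,-13]},
    {"fingers": -1,"roll": 0,"translation": [10.95,-25.9,-13]}
  ]
}}

```text
clock: 16.25
eef_pos: [0.5452, -0.0011, 0.2334]
tool_rot: [1.0, 0.002, -0.0, -0.0]
ft_force: [0.0, -0.6, -0.1]
grip_width: 0.0854
```

>>> {"fn": "play_rows", "kwargs": {
  "motion": [
    {"fingers": -1,"roll": 0,"translation": [-0.05,0.1,4]},
    {"fingers": -1,"roll": 0,"translation": [-0.05,0.1,8]},
    {"fingers": -1,"roll": 0,"translation": [-0.05,0.1,11]},
    {"fingers": -1,"roll": 0,"translation": [-0.05,0.1,13]},
    {"fingers": -1,"roll": 0,"translation": [-0.05,0.1,13.8]},
    {"fingers": -1,"roll": 0,"translation": [-0.05,0.1,13.8]},
    {"fingers": 0.5,"roll": 0,"translation": [-0.05,0.1,13.8]},
    {"fingers": 0.5,"roll": 0,"translation": [-0.05,0.1,13.8]},
    {"fingers": 0.5,"roll": 0,"translation": [-0.05,0.1,13.8]},
    {"fingers": 0.5,"roll": 0,"translation": [-0.05,0.1,13.8]},
    {"fingers": 0.5,"roll": 0,"translation": [-0.05,0.1,13.8]},
    {"fingers": 0.5,"roll": 0,"translation": [-0.05,0.1,13.8]},
    {"fingers": 0.5,"roll": 0,"translation": [-0.05,0.1,13.8]}
  ]
}}

```text
clock: 17.33
eef_pos: [0.544, -0.0049, 0.0977]
tool_rot: [1.0, -0.0, 0.001, 0.0]
ft_force: [-3.5, 0.3, 7.5]
grip_width: 0.0321
```

>>> {"fn": "play_rows", "kwargs": {
  "motion": [
    {"fingers": 0.5,"roll": 0,"translation": [0,1,0]},
    {"fingers": 0.5,"roll": 0,"translation": [0.05,2,0]},
    {"fingers": 0.5,"roll": 0,"translation": [0.07,3,0]},
    {"fingers": 0.5,"roll": 0,"translation": [0.1,4,0]},
    {"fingers": 0.5,"roll": 0,"translation": [0.12,5,0]},
    {"fingers": 0.5,"roll": 0,"translation": [0.15,6,0]},
    {"fingers": 0.5,"roll": 0,"translation": [0.17,7,0]},
    {"fingers": 0.5,"roll": 0,"translation": [0.2,8,0]},
    {"fingers": 0.5,"roll": 0,"translation": [0.2,8.5,0]},
    {"fingers": 0.5,"roll": 0,"translation": [0.2,9,0]},
    {"fingers": 0.5,"roll": 0,"translation": [0.2,9.3,0]},
    {"fingers": 0.5,"roll": 0,"translation": [0.2,9.4,0]},
    {"fingers": 0.5,"roll": 0,"translation": [0.2,9.4,0]}
  ]
}}

```text
clock: 18.42
eef_pos: [0.5464, -0.095, 0.0977]
tool_rot: [1.0, 0.001, 0.001, -0.004]
ft_force: [-2.3, 10.5, 8.1]
grip_width: 0.0321
```

>>> {"fn": "play_rows", "kwargs": {
  "motion": [
    {"fingers": -1,"roll": 0,"translation": [0,-0.2,0]},
    {"fingers": -1,"roll": 0,"translation": [0,-0.2,0]},
    {"fingers": -1,"roll": 0,"translation": [0,-0.2,0]},
    {"fingers": -1,"roll": 0,"translation": [0,-0.2,-1]},
    {"fingers": -1,"roll": 0,"translation": [0,-0.2,-4]},
    {"fingers": -1,"roll": 0,"translation": [0,-0.2,-8]},
    {"fingers": -1,"roll": 0,"translation": [0,-0.2,-12]},
    {"fingers": -1,"roll": 0,"translation": [0,-0.2,-16]},
    {"fingers": -1,"roll": 0,"translation": [-0.5,-4,-18]},
    {"fingers": -1,"roll": 0,"translation": [-1,-8,-20]},
    {"fingers": -1,"roll": 0,"translation": [-1.5,-12,-20]},
    {"fingers": -1,"roll": 0,"translation": [-2,-16,-20]},
    {"fingers": -1,"roll": 0,"translation": [-2.5,-20,-20]},
    {"fingers": -1,"roll": 0,"translation": [-3,-24,-20]},
    {"fingers": -1,"roll": 0,"translation": [-3.5,-28,-20]},
    {"fingers": -1,"roll": 0,"translation": [-3.6,-30,-20]},
    {"fingers": -1,"roll": 0,"translation": [-3.6,-30,-20]},
    {"fingers": -1,"roll": 0,"translation": [-3.6,-30,-20]}
  ]
}}

```text
clock: 19.92
eef_pos: [0.51, 0.2021, 0.2963]
tool_rot: [1.0, 0.001, 0.0, 0.0]
ft_force: [0.4, -0.1, 0.3]
grip_width: 0.0857
```

```bash
python3 - <<'E'
from h import *
state()
im,K,T=cam("wrist"); np.savez("w6.npz",im=im,K=K,T=T); save(im,"w6.png")
E
```

```text
clock 19.9167
joint_pos [ 3.7760e-01  3.2510e-01  2.5110e-01  1.4965e+00 -7.0000e-04  1.9469e+00]
eef_pos [0.51   0.2021 0.2963]
tool_rot [1.e+00 7.e-04 3.e-04 3.e-04]
ft_force [ 0.3603 -0.1084  0.2941]
grip_width 0.0857
```

View pics/w6.png

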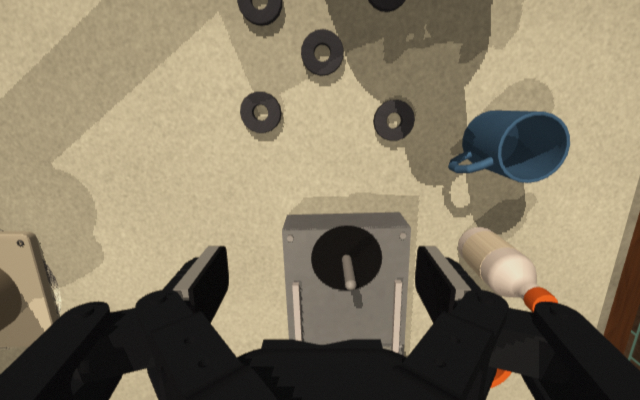

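Wrist view: press post foot at about (347,257) and tip (351,287), with rings at (261,112), (394,119), (322,52), and two at the top edge near (260,5) and (388,0).

```bash
cat >> h.py <<'E'
def rings(im,K,T,z=.012,thr=60,amin=150,amax=2500):
    m=(im.max(2)<thr).astype(np.uint8); out=[]
    for c in cv2.findContours(m,cv2.RETR_EXTERNAL,2)[0]:
        A=cv2.contourArea(c)
        if amin<A<amax:
            (u,v),r=cv2.minEnclosingCircle(c)
            if A/(np.pi*r*r)>.7: out.append((round(u,1),round(v,1),round(r,1),onz(K,T,u,v,z).round(4).tolist()))
    return out
E
python3 - <<'E'
from h import *
w=np.load("w6.npz");K,T,im=w["K"],w["T"],w["im"]
for r in rings(im,K,T):print(r)
print("top");
im2,K2,T2=cam("top")
for r in rings(im2,K2,T2,amin=100,amax=700):print(r)
print("postfoot",onz(K,T,347,257,.062),"tip",onz(K,T,351,288,.126))
print("tri",tri([(K,T,351,287),(K2,T2,282.0,213.9)]))
for x,y in((.5388,.0843),(.541,.086)):print(proj(K,T,[x,y,.126]),proj(K,T,[x,y,.06]))
E
```

```text
(321.5, 52.5, 22.2, [0.5104, 0.3333, 0.012])
top
postfoot [0.54314977 0.08752416 0.062     ] tip [0.54252752 0.08347503 0.126     ]
tri (array([0.54006609, 0.08340016, 0.12376539]), [0.002654188897942506, 0.0026541888979423425])
[347.55012208 287.31851509] [343.40322846 258.56490337]
[349.64071172 285.92372602] [345.15935126 257.35696768]
```

```bash
python3 - <<'E'
from h import *
w=np.load("w6.npz");im=w["im"]
print(im[112,255-15:285:5].tolist(),im[119,375:415:5].tolist(),im[85:88,280].tolist(),im[60,440].tolist())
for t in(50,70,80,90): print(t,[r for r in rings(im,w["K"],w["T"],thr=t)])
im2,K2,T2=cam("top")
for t in(60,70,80): print(t,[r for r in rings(im2,K2,T2,thr=t,amin=100,amax=700)])
E
```

```text
[[91, 83, 72], [66, 60, 57], [65, 59, 56], [100, 91, 71], [119, 108, 85], [130, 118, 93], [68, 61, 59], [63, 58, 55], [40, 36, 33]] [[63, 58, 55], [65, 60, 57], [63, 58, 55], [128, 116, 92], [132, 120, 95], [89, 81, 65], [38, 35, 34], [39, 36, 35]] [[181, 166, 133], [177, 162, 128], [176, 162, 128]] [126, 115, 91]
50 []
70 [(393.7, 119.6, 20.9, [0.6025, 0.2548, 0.012]), (260.8, 111.8, 20.5, [0.4338, 0.264, 0.012]), (321.5, 52.4, 22.7, [0.5104, 0.3334, 0.012])]
80 [(393.2, 119.2, 21.3, [0.6017, 0.2553, 0.012]), (260.4, 112.1, 20.8, [0.4333, 0.2637, 0.012]), (321.7, 52.3, 22.9, [0.5107, 0.3335, 0.012])]
90 [(393.6, 119.2, 21.5, [0.6023, 0.2552, 0.012]), (260.7, 111.8, 21.0, [0.4337, 0.264, 0.012]), (321.8, 52.6, 23.2, [0.5108, 0.3332, 0.012])]
60 []
70 []
80 []
```

>>> {"fn": "play_rows", "kwargs": {
  "motion": [
    {"fingers": -1,"roll": 0,"translation": [0,-4,2]},
    {"fingers": -1,"roll": 0,"translation": [0,-8,4]},
    {"fingers": -1,"roll": 0,"translation": [0,-12,6]},
    {"fingers": -1,"roll": 0,"translation": [0,-13.1,8]},
    {"fingers": -0.45,"roll": 0,"translation": [0,-13.1,10]},
    {"fingers": -0.45,"roll": 0,"translation": [0,-13.1,10]},
    {"fingers": -0.45,"roll": 0,"translation": [0,-13.1,10]},
    {"fingers": -0.45,"roll": 0,"translation": [0,-13.1,10]}
  ]
}}

```text
clock: 20.73
eef_pos: [0.5114, 0.3311, 0.1973]
tool_rot: [1.0, -0.002, 0.001, -0.0]
ft_force: [-0.8, -0.2, 1.5]
grip_width: 0.0621
```

```bash
python3 - <<'E'
from h import *
state()
im,K,T=cam("wrist"); np.savez("w7.npz",im=im,K=K,T=T); save(im,"w7.png")
for t in(50,60,70,80): print(t,rings(im,K,T,thr=t,amax=6000))
E
```

```text
clock 20.7333
joint_pos [ 5.7460e-01  4.7970e-01  2.2690e-01  1.3165e+00 -2.0000e-04  2.1486e+00]
eef_pos [0.5114 0.3311 0.1973]
tool_rot [ 1.0e+00 -1.6e-03  7.0e-04 -3.0e-04]
ft_force [-0.7574 -0.2421  1.5208]
grip_width 0.0621
50 [(398.5, 99.5, 27.9, [0.5857, 0.4066, 0.012])]
60 [(398.6, 99.4, 28.3, [0.5857, 0.4067, 0.012])]
70 [(245.5, 117.5, 27.3, [0.4389, 0.3903, 0.012]), (399.0, 100.0, 28.6, [0.5862, 0.4061, 0.012])]
80 [(320.5, 173.0, 24.8, [0.5111, 0.3355, 0.012]), (245.9, 116.8, 27.6, [0.4394, 0.391, 0.012]), (398.5, 99.5, 28.7, [0.5857, 0.4066, 0.012])]
```

View pics/w7.png

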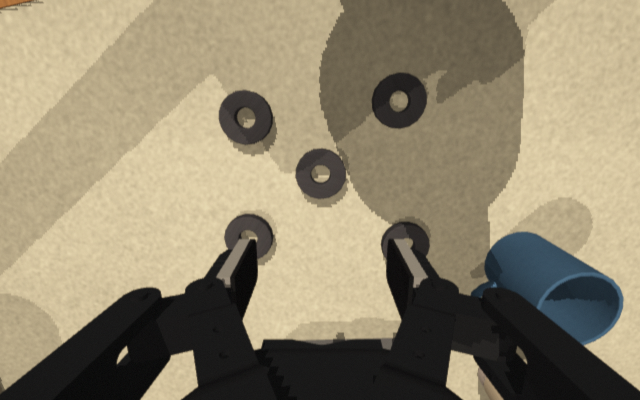

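Five rings seen at (320,173), (245,117), (399,100), (249,237) and (405,240). The gripper is centred on the middle one, so I'll descend.

>>> {"fn": "play_rows", "kwargs": {
  "motion": [
    {"fingers": -0.45,"roll": 0,"translation": [0,-0.3,4]},
    {"fingers": -0.45,"roll": 0,"translation": [0,-0.3,8]},
    {"fingers": -0.45,"roll": 0,"translation": [0,-0.3,12]},
    {"fingers": -0.45,"roll": 0,"translation": [0,-0.3,15]},
    {"fingers": -0.45,"roll": 0,"translation": [0,-0.3,17]},
    {"fingers": -0.45,"roll": 0,"translation": [0,-0.3,18]},
    {"fingers": -0.45,"roll": 0,"translation": [0,-0.3,18.4]},
    {"fingers": -0.45,"roll": 0,"translation": [0,-0.3,18.4]}
  ]
}}

```text
clock: 21.45
eef_pos: [0.5113, 0.3352, 0.0127]
tool_rot: [1.0, -0.001, 0.001, -0.0]
ft_force: [0.4, 0.5, -0.4]
grip_width: 0.0618
```

>>> {"fn": "play_rows", "kwargs": {
  "motion": [
    {"fingers": 0.2,"roll": 0,"translation": [0,0,0]},
    {"fingers": 0.2,"roll": 0,"translation": [0,0,0]},
    {"fingers": 0.2,"roll": 0,"translation": [0,0,0]},
    {"fingers": 0.2,"roll": 0,"translation": [0,0,0]},
    {"fingers": 0.2,"roll": 0,"translation": [0,0,0]},
    {"fingers": 0.2,"roll": 0,"translation": [0,0,0]}
  ]
}}

```text
clock: 21.95
eef_pos: [0.5122, 0.3362, 0.0148]
tool_rot: [1.0, -0.001, 0.002, -0.001]
ft_force: [-0.2, -1.4, 6.7]
grip_width: 0.0493
```

>>> {"fn": "play_rows", "kwargs": {
  "motion": [
    {"fingers": 0.2,"roll": 0,"translation": [0,0,-2]},
    {"fingers": 0.2,"roll": 0,"translation": [0,0,-5]},
    {"fingers": 0.2,"roll": 0,"translation": [0,0,-9]},
    {"fingers": 0.2,"roll": 0,"translation": [0,0,-13]},
    {"fingers": 0.2,"roll": 0,"translation": [0,0,-15.5]},
    {"fingers": 0.2,"roll": 0,"translation": [0.4,3,-15.5]},
    {"fingers": 0.2,"roll": 0,"translation": [0.8,6.5,-15.5]},
    {"fingers": 0.2,"roll": 0,"translation": [1.2,10,-15.5]},
    {"fingers": 0.2,"roll": 0,"translation": [1.6,13.5,-15.5]},
    {"fingers": 0.2,"roll": 0,"translation": [2,17,-15.5]},
    {"fingers": 0.2,"roll": 0,"translation": [2.4,20,-15.5]},
    {"fingers": 0.2,"roll": 0,"translation": [2.8,23,-15.5]},
    {"fingers": 0.2,"roll": 0,"translation": [3.05,25,-15.5]},
    {"fingers": 0.2,"roll": 0,"translation": [3.05,25,-15.5]},
    {"fingers": 0.2,"roll": 0,"translation": [3.05,25,-14]},
    {"fingers": 0.2,"roll": 0,"translation": [3.05,25,-13]},
    {"fingers": 0.2,"roll": 0,"translation": [3.05,25,-13]},
    {"fingers": 0.2,"roll": 0,"translation": [3.05,25,-13]}
  ]
}}

```text
clock: 23.45
eef_pos: [0.5398, 0.0858, 0.1413]
tool_rot: [1.0, 0.0, -0.001, 0.0]
ft_force: [0.1, -0.3, -0.6]
grip_width: 0.0492
```

```bash
python3 - <<'E'
from h import *
s=state()
im,K,T=cam("wrist"); np.savez("w8.npz",im=im,K=K,T=T); 
im2,K2,T2=cam("scene");p=proj(K2,T2,[.5428,.0855,.126]);print(p);u,v=p.astype(int)
b=cv2.resize(im2[v-40:v+40,u-40:u+40],None,fx=3.75,fy=3.75,interpolation=2)
save(np.hstack([im[80:380,160:480],b]),"w8.png")
E
```

```text
clock 23.45
joint_pos [ 1.5750e-01  3.9860e-01 -5.1700e-02  1.1224e+00  1.0000e-04  1.7282e+00]
eef_pos [0.5398 0.0858 0.1413]
tool_rot [ 1.e+00  0.e+00 -1.e-03  1.e-04]
ft_force [ 0.1262 -0.3451 -0.621 ]
grip_width 0.0492
[353.81936352 179.27363715]
```

View pics/w8.png

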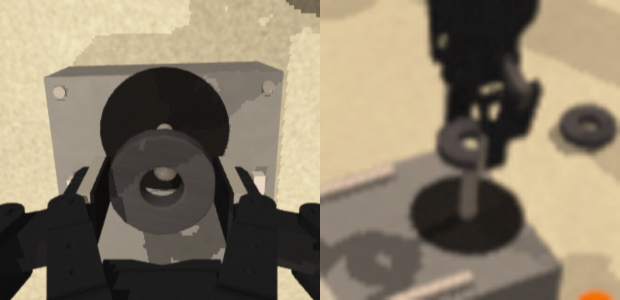

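```bash
python3 - <<'E'
from h import *
w=np.load("w8.npz");K,T,im=w["K"],w["T"],w["im"]
print("ring",onz(K,T,322,262,.1385),"disc c",onz(K,T,326,0.5*(67+178)+80,.06), "disc/2 x", onz(K,T,165.5+160,207,.062))
for p in([.5428,.0855,.126],[.5428,.0855,.06],[.5398,.0858,.1385]):print(proj(K,T,p)-[160,80])
save(cv2.resize(im[200:320,260:390],None,fx=5,fy=5,interpolation=2),"w8c.png")
E
```

```text
ring [0.54045619 0.08674837 0.1385    ] disc c [0.54323096 0.09107425 0.06      ] disc/2 x [0.54287262 0.08843395 0.062     ]
[166.68502678 172.31877707]
[165.34893386 130.09576275]
[160.57706599 183.8535343 ]
```

View pics/w8c.png

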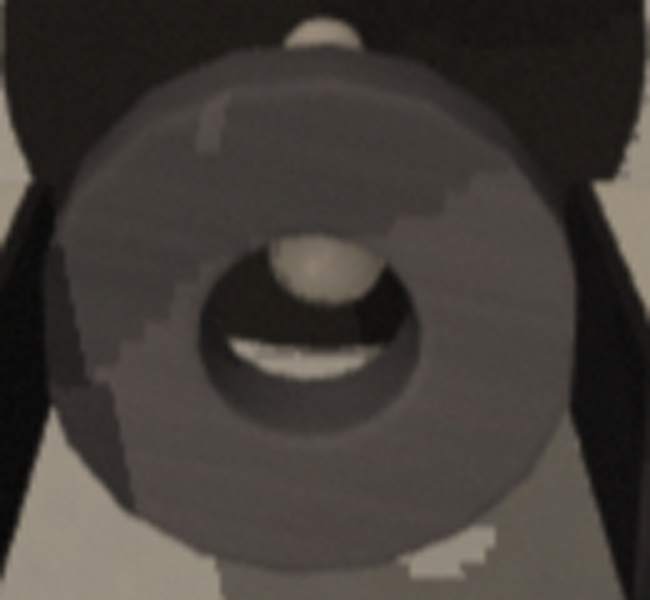

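The post shows inside the bore, 3-4 px right of centre. I'll shift 1.5 mm in x and 1 mm in y, then lower in two checked steps.

>>> {"fn": "play_rows", "kwargs": {
  "motion": [
    {"fingers": 0.2,"roll": 0,"translation": [0.18,-0.1,0]},
    {"fingers": 0.2,"roll": 0,"translation": [0.18,-0.1,0]},
    {"fingers": 0.2,"roll": 0,"translation": [0.18,-0.1,0.3]},
    {"fingers": 0.2,"roll": 0,"translation": [0.18,-0.1,0.6]},
    {"fingers": 0.2,"roll": 0,"translation": [0.18,-0.1,0.9]}
  ]
}}

```text
clock: 23.97
eef_pos: [0.5424, 0.0863, 0.1326]
tool_rot: [1.0, -0.0, 0.0, -0.0]
ft_force: [0.4, -0.2, -1.6]
grip_width: 0.049
```

>>> {"fn": "play_rows", "kwargs": {
  "motion": [
    {"fingers": 0.2,"roll": 0,"translation": [0,0,1]},
    {"fingers": 0.2,"roll": 0,"translation": [0,0,2]},
    {"fingers": 0.2,"roll": 0,"translation": [0,0,3]},
    {"fingers": 0.2,"roll": 0,"translation": [0,0,4]},
    {"fingers": 0.2,"roll": 0,"translation": [0,0,4.5]},
    {"fingers": 0.2,"roll": 0,"translation": [0,0,4.5]}
  ]
}}

```text
clock: 24.47
eef_pos: [0.5409, 0.086, 0.0856]
tool_rot: [1.0, -0.0, -0.002, 0.0]
ft_force: [-0.8, 0.3, -1.9]
grip_width: 0.0491
```

>>> {"fn": "play_rows", "kwargs": {
  "motion": [
    {"fingers": -0.2,"roll": 0,"translation": [0,0,0]},
    {"fingers": -0.7,"roll": 0,"translation": [0,0,0]},
    {"fingers": -0.7,"roll": 0,"translation": [0,0,0]},
    {"fingers": -0.7,"roll": 0,"translation": [0,0,0]},
    {"fingers": -0.7,"roll": 0,"translation": [0,0,-2]},
    {"fingers": -0.7,"roll": 0,"translation": [0,0,-5]},
    {"fingers": -0.7,"roll": 0,"translation": [0,0,-8]},
    {"fingers": -0.7,"roll": 0,"translation": [0,0,-11.5]},
    {"fingers": -0.7,"roll": 0,"translation": [-2.5,-4,-11.5]},
    {"fingers": -0.7,"roll": 0,"translation": [-5,-8,-11.5]},
    {"fingers": -0.7,"roll": 0,"translation": [-7.5,-12,-11.5]},
    {"fingers": -0.7,"roll": 0,"translation": [-10,-15.5,-11.5]},
    {"fingers": -0.7,"roll": 0,"translation": [-10.7,-17.4,-11.5]},
    {"fingers": -0.7,"roll": 0,"translation": [-10.7,-17.4,-11.5]},
    {"fingers": -0.7,"roll": 0,"translation": [-10.7,-17.4,-11.5]},
    {"fingers": -0.7,"roll": 0,"translation": [-10.7,-17.4,-11.5]}
  ]
}}

```text
clock: 25.8
eef_pos: [0.4358, 0.2604, 0.2033]
tool_rot: [1.0, -0.0, 0.001, -0.0]
ft_force: [0.3, -0.1, -1.2]
grip_width: 0.0726
```

```bash
cat > m.py <<'E'
from h import *
import sys
s=bot.get_obs();p=np.array(s["eef_pos"]);print(p.round(4),np.round(s["grip_width"],4))
im,K,T=cam("wrist"); np.savez("last.npz",im=im,K=K,T=T)
for t in(60,75,85): print(t,[(r[0],r[1],r[2],r[3][:2]) for r in rings(im,K,T,thr=t,amin=400,amax=6000)])
R=np.array([r[3][:2] for r in rings(im,K,T,thr=85,amin=400,amax=6000)])
im,K,T=cam("top")
print("top",[[round(r[3][0]+.002,4),round(r[3][1]+.0015,4)] for r in rings(im,K,T,thr=70,amin=100,amax=700)])
E
python3 m.py
```

```text
[0.4358 0.2604 0.2033] 0.0726
60 [(479.5, 180.0, 26.5, [0.6008, 0.2561]), (323.5, 39.0, 30.2, [0.4383, 0.3896]), (485.2, 21.9, 33.4, [0.5856, 0.4039])]
75 [(479.4, 179.6, 26.9, [0.6006, 0.2565]), (317.9, 171.9, 24.4, [0.4328, 0.2647]), (322.5, 39.3, 30.8, [0.4373, 0.3894]), (485.2, 21.8, 33.9, [0.5857, 0.4041])]
85 [(479.5, 180.0, 27.0, [0.6008, 0.2561]), (317.8, 171.9, 24.8, [0.4326, 0.2646]), (323.5, 40.5, 32.5, [0.4383, 0.3884]), (486.3, 23.0, 34.4, [0.5869, 0.4031])]
top [[0.4323, 0.2622], [0.5349, -0.4494], [0.5879, -0.3319], [0.6034, 0.2537]]
```

>>> {"fn": "play_rows", "kwargs": {
  "motion": [
    {"fingers": -0.45,"roll": 0,"translation": [-0.3,-0.28,4]},
    {"fingers": -0.45,"roll": 0,"translation": [-0.3,-0.28,8]},
    {"fingers": -0.45,"roll": 0,"translation": [-0.3,-0.28,12]},
    {"fingers": -0.45,"roll": 0,"translation": [-0.3,-0.28,15]},
    {"fingers": -0.45,"roll": 0,"translation": [-0.3,-0.28,17.3]},
    {"fingers": -0.45,"roll": 0,"translation": [-0.3,-0.28,18.5]},
    {"fingers": -0.45,"roll": 0,"translation": [-0.3,-0.28,19]},
    {"fingers": -0.45,"roll": 0,"translation": [-0.3,-0.28,19]},
    {"fingers": 0.2,"roll": 0,"translation": [-0.3,-0.28,19]},
    {"fingers": 0.2,"roll": 0,"translation": [-0.3,-0.28,19]},
    {"fingers": 0.2,"roll": 0,"translation": [-0.3,-0.28,19]},
    {"fingers": 0.2,"roll": 0,"translation": [-0.3,-0.28,19]},
    {"fingers": 0.2,"roll": 0,"translation": [-0.3,-0.28,19]},
    {"fingers": 0.2,"roll": 0,"translation": [-0.3,-0.28,19]},
    {"fingers": 0.2,"roll": 0,"translation": [-0.3,-0.28,19]}
  ]
}}

```text
clock: 27.15
eef_pos: [0.4337, 0.2634, 0.014]
tool_rot: [1.0, -0.001, 0.001, -0.0]
ft_force: [1.6, -1.9, 6.2]
grip_width: 0.0497
```

>>> {"fn": "play_rows", "kwargs": {
  "motion": [
    {"fingers": 0.2,"roll": 0,"translation": [0,0,-2]},
    {"fingers": 0.2,"roll": 0,"translation": [0,0,-5]},
    {"fingers": 0.2,"roll": 0,"translation": [0,0,-9]},
    {"fingers": 0.2,"roll": 0,"translation": [0,0,-13]},
    {"fingers": 0.2,"roll": 0,"translation": [0,0,-15.5]},
    {"fingers": 0.2,"roll": 0,"translation": [2,3.5,-15.5]},
    {"fingers": 0.2,"roll": 0,"translation": [4,7,-15.5]},
    {"fingers": 0.2,"roll": 0,"translation": [6,10.5,-15.5]},
    {"fingers": 0.2,"roll": 0,"translation": [8,13.5,-15.5]},
    {"fingers": 0.2,"roll": 0,"translation": [10,16.5,-15.5]},
    {"fingers": 0.2,"roll": 0,"translation": [10.8,17.8,-15.5]},
    {"fingers": 0.2,"roll": 0,"translation": [10.8,17.8,-15.5]},
    {"fingers": 0.2,"roll": 0,"translation": [10.8,17.8,-14]},
    {"fingers": 0.2,"roll": 0,"translation": [10.8,17.8,-13.2]},
    {"fingers": 0.2,"roll": 0,"translation": [10.8,17.8,-12.8]},
    {"fingers": 0.2,"roll": 0,"translation": [10.8,17.8,-12.4]},
    {"fingers": 0.2,"roll": 0,"translation": [10.8,17.8,-12.1]},
    {"fingers": 0.2,"roll": 0,"translation": [10.8,17.8,-12.1]}
  ]
}}

```text
clock: 28.65
eef_pos: [0.5398, 0.0856, 0.1332]
tool_rot: [1.0, 0.0, -0.001, 0.0]
ft_force: [1.4, 0.4, -1.2]
grip_width: 0.0493
```

>>> {"fn": "play_rows", "kwargs": {
  "motion": [
    {"fingers": 0.2,"roll": 0,"translation": [0.15,0,0.5]},
    {"fingers": 0.2,"roll": 0,"translation": [0.15,0,1.3]},
    {"fingers": 0.2,"roll": 0,"translation": [0.15,0,2.3]},
    {"fingers": 0.2,"roll": 0,"translation": [0.15,0,3.3]},
    {"fingers": 0.2,"roll": 0,"translation": [0.15,0,4.2]},
    {"fingers": 0.2,"roll": 0,"translation": [0.15,0,4.7]},
    {"fingers": 0.2,"roll": 0,"translation": [0.15,0,4.7]},
    {"fingers": 0.2,"roll": 0,"translation": [0.15,0,4.7]}
  ]
}}

```text
clock: 29.32
eef_pos: [0.5417, 0.085, 0.0863]
tool_rot: [1.0, -0.0, -0.0, 0.0]
ft_force: [0.2, 0.0, -3.1]
grip_width: 0.0494
```

>>> {"fn": "play_rows", "kwargs": {
  "motion": [
    {"fingers": -0.2,"roll": 0,"translation": [0,0,0]},
    {"fingers": -0.7,"roll": 0,"translation": [0,0,0]},
    {"fingers": -0.7,"roll": 0,"translation": [0,0,0]},
    {"fingers": -0.7,"roll": 0,"translation": [0,0,0]},
    {"fingers": -0.7,"roll": 0,"translation": [0,0,-2]},
    {"fingers": -0.7,"roll": 0,"translation": [0,0,-5]},
    {"fingers": -0.7,"roll": 0,"translation": [0,0,-8]},
    {"fingers": -0.7,"roll": 0,"translation": [0,0,-11.5]},
    {"fingers": -0.7,"roll": 0,"translation": [1.2,-4,-11.5]},
    {"fingers": -0.7,"roll": 0,"translation": [2.5,-8,-11.5]},
    {"fingers": -0.7,"roll": 0,"translation": [4,-12,-11.5]},
    {"fingers": -0.7,"roll": 0,"translation": [5,-15.5,-11.5]},
    {"fingers": -0.7,"roll": 0,"translation": [6,-17,-11.5]},
    {"fingers": -0.7,"roll": 0,"translation": [6,-17,-11.5]},
    {"fingers": -0.7,"roll": 0,"translation": [6,-17,-11.5]},
    {"fingers": -0.7,"roll": 0,"translation": [6,-17,-11.5]}
  ]
}}

```text
clock: 30.65
eef_pos: [0.6017, 0.2544, 0.2016]
tool_rot: [1.0, -0.001, -0.0, 0.0]
ft_force: [0.6, -1.1, 0.0]
grip_width: 0.0729
```

```bash
python3 m.py; python3 - <<'E'
from h import *
t=np.load("last.npz")
K,T,im=t["K"],t["T"],t["im"]
g=cv2.cvtColor(im,cv2.COLOR_RGB2HSV);m=((g[:,:,0]>95)&(g[:,:,0]<125)&(g[:,:,1]>90)).astype(np.uint8)
n,l,st,c=cv2.connectedComponentsWithStats(m);i=1+st[1:,4].argmax();ys,xs=np.where(l==i)
P=np.array([onz(K,T,u,v,.045)[:2] for u,v in zip(xs,ys)]);print("mug blob",P.min(0),P.max(0),P[P[:,0].argmin()])
E
```

```text
[0.6017 0.2544 0.2016] 0.0729
60 [(304.2, 14.7, 30.1, [0.5866, 0.403])]
75 [(323.0, 174.8, 24.5, [0.6036, 0.2557]), (304.5, 14.8, 30.4, [0.5868, 0.4029]), (145.0, 30.5, 33.7, [0.4411, 0.3903])]
85 [(322.8, 174.9, 25.1, [0.6034, 0.2556]), (304.5, 14.9, 30.4, [0.5868, 0.4029]), (144.5, 31.0, 33.7, [0.4406, 0.3898])]
top [[0.6026, 0.2544]]
mug blob [0.6676492  0.16824746] [0.8030224  0.27290839] [0.6676492  0.20505476]
```

>>> {"fn": "play_rows", "kwargs": {
  "motion": [
    {"fingers": -0.45,"roll": 0,"translation": [0.12,0,4]},
    {"fingers": -0.45,"roll": 0,"translation": [0.12,0,8]},
    {"fingers": -0.45,"roll": 0,"translation": [0.12,0,12]},
    {"fingers": -0.45,"roll": 0,"translation": [0.12,0,15]},
    {"fingers": -0.45,"roll": 0,"translation": [0.12,0,17.3]},
    {"fingers": -0.45,"roll": 0,"translation": [0.12,0,18.4]},
    {"fingers": -0.45,"roll": 0,"translation": [0.12,0,18.8]},
    {"fingers": -0.45,"roll": 0,"translation": [0.12,0,18.8]},
    {"fingers": 0.2,"roll": 0,"translation": [0.12,0,18.8]},
    {"fingers": 0.2,"roll": 0,"translation": [0.12,0,18.8]},
    {"fingers": 0.2,"roll": 0,"translation": [0.12,0,18.8]},
    {"fingers": 0.2,"roll": 0,"translation": [0.12,0,18.8]},
    {"fingers": 0.2,"roll": 0,"translation": [0.12,0,18.8]},
    {"fingers": 0.2,"roll": 0,"translation": [0.12,0,18.8]},
    {"fingers": 0.2,"roll": 0,"translation": [0.12,0,18.8]}
  ]
}}

```text
clock: 32.0
eef_pos: [0.605, 0.2555, 0.0165]
tool_rot: [1.0, -0.001, 0.002, -0.001]
ft_force: [-0.6, -1.2, 7.3]
grip_width: 0.0487
```

>>> {"fn": "play_rows", "kwargs": {
  "motion": [
    {"fingers": 0.2,"roll": 0,"translation": [0,0,-2]},
    {"fingers": 0.2,"roll": 0,"translation": [0,0,-5]},
    {"fingers": 0.2,"roll": 0,"translation": [0,0,-9]},
    {"fingers": 0.2,"roll": 0,"translation": [0,0,-13]},
    {"fingers": 0.2,"roll": 0,"translation": [0,0,-15.5]},
    {"fingers": 0.2,"roll": 0,"translation": [-1.2,3.5,-15.5]},
    {"fingers": 0.2,"roll": 0,"translation": [-2.5,7,-15.5]},
    {"fingers": 0.2,"roll": 0,"translation": [-4,10.5,-15.5]},
    {"fingers": 0.2,"roll": 0,"translation": [-5,13.5,-15.5]},
    {"fingers": 0.2,"roll": 0,"translation": [-6,16,-15.5]},
    {"fingers": 0.2,"roll": 0,"translation": [-6.3,17,-15.5]},
    {"fingers": 0.2,"roll": 0,"translation": [-6.3,17,-15.5]},
    {"fingers": 0.2,"roll": 0,"translation": [-6.3,17,-14]},
    {"fingers": 0.2,"roll": 0,"translation": [-6.3,17,-13]},
    {"fingers": 0.2,"roll": 0,"translation": [-6.3,17,-12.5]},
    {"fingers": 0.2,"roll": 0,"translation": [-6.3,17,-12.1]},
    {"fingers": 0.2,"roll": 0,"translation": [-6.3,17,-11.8]},
    {"fingers": 0.2,"roll": 0,"translation": [-6.3,17,-11.8]}
  ]
}}

```text
clock: 33.5
eef_pos: [0.5399, 0.0856, 0.131]
tool_rot: [1.0, 0.0, -0.001, 0.0]
ft_force: [-0.4, 0.3, -2.2]
grip_width: 0.0486
```

Threaded (bottom at about 0.115, no upward force). I'll lower it onto the stack.

>>> {"fn": "play_rows", "kwargs": {
  "motion": [
    {"fingers": 0.2,"roll": 0,"translation": [0.17,0,0.5]},
    {"fingers": 0.2,"roll": 0,"translation": [0.17,0,1.2]},
    {"fingers": 0.2,"roll": 0,"translation": [0.17,0,2]},
    {"fingers": 0.2,"roll": 0,"translation": [0.17,0,2.5]},
    {"fingers": 0.2,"roll": 0,"translation": [0.17,0,2.6]},
    {"fingers": 0.2,"roll": 0,"translation": [0.17,0,2.6]}
  ]
}}

```text
clock: 34.0
eef_pos: [0.5412, 0.0849, 0.105]
tool_rot: [1.0, -0.0, -0.001, 0.0]
ft_force: [0.5, 0.9, -0.7]
grip_width: 0.0484
```

>>> {"fn": "play_rows", "kwargs": {
  "motion": [
    {"fingers": -0.2,"roll": 0,"translation": [0,0,0]},
    {"fingers": -0.7,"roll": 0,"translation": [0,0,0]},
    {"fingers": -0.7,"roll": 0,"translation": [0,0,0]},
    {"fingers": -0.7,"roll": 0,"translation": [0,0,0]},
    {"fingers": -0.7,"roll": 0,"translation": [0,0,-2]},
    {"fingers": -0.7,"roll": 0,"translation": [0,0,-5]},
    {"fingers": -0.7,"roll": 0,"translation": [0,0,-8]},
    {"fingers": -0.7,"roll": 0,"translation": [0,0,-9.5]},
    {"fingers": -0.7,"roll": 0,"translation": [-1.2,-4,-9.5]},
    {"fingers": -0.7,"roll": 0,"translation": [-2.5,-8,-9.5]},
    {"fingers": -0.7,"roll": 0,"translation": [-4,-12,-9.5]},
    {"fingers": -0.7,"roll": 0,"translation": [-5.2,-16,-9.5]},
    {"fingers": -0.7,"roll": 0,"translation": [-6.5,-20,-9.5]},
    {"fingers": -0.7,"roll": 0,"translation": [-7.8,-24,-9.5]},
    {"fingers": -0.7,"roll": 0,"translation": [-9.1,-28,-9.5]},
    {"fingers": -0.7,"roll": 0,"translation": [-10.3,-30.4,-9.5]},
    {"fingers": -0.7,"roll": 0,"translation": [-10.3,-30.4,-9.5]},
    {"fingers": -0.7,"roll": 0,"translation": [-10.3,-30.4,-9.5]},
    {"fingers": -0.7,"roll": 0,"translation": [-10.3,-30.4,-9.5]}
  ]
}}

```text
clock: 35.58
eef_pos: [0.4391, 0.3888, 0.2009]
tool_rot: [1.0, -0.0, 0.0, 0.0]
ft_force: [-0.1, -0.5, -0.4]
grip_width: 0.0724
```

```bash
python3 m.py
```

```text
[0.4391 0.3888 0.2009] 0.0724
60 [(320.2, 174.0, 24.3, [0.4382, 0.3912]), (465.2, 158.9, 27.1, [0.5851, 0.4068])]
75 [(320.3, 173.9, 24.8, [0.4383, 0.3913]), (464.6, 158.2, 27.4, [0.5845, 0.4075])]
85 [(320.0, 174.0, 25.0, [0.4381, 0.3912]), (464.5, 157.5, 27.6, [0.5843, 0.4082])]
top [[0.5866, 0.4055], [0.5878, -0.332]]
```

>>> {"fn": "play_rows", "kwargs": {
  "motion": [
    {"fingers": -0.45,"roll": 0,"translation": [-0.1,-0.12,4]},
    {"fingers": -0.45,"roll": 0,"translation": [-0.1,-0.12,8]},
    {"fingers": -0.45,"roll": 0,"translation": [-0.1,-0.12,12]},
    {"fingers": -0.45,"roll": 0,"translation": [-0.1,-0.12,15]},
    {"fingers": -0.45,"roll": 0,"translation": [-0.1,-0.12,17.3]},
    {"fingers": -0.45,"roll": 0,"translation": [-0.1,-0.12,18.4]},
    {"fingers": -0.45,"roll": 0,"translation": [-0.1,-0.12,18.8]},
    {"fingers": -0.45,"roll": 0,"translation": [-0.1,-0.12,18.8]},
    {"fingers": 0.2,"roll": 0,"translation": [-0.1,-0.12,18.8]},
    {"fingers": 0.2,"roll": 0,"translation": [-0.1,-0.12,18.8]},
    {"fingers": 0.2,"roll": 0,"translation": [-0.1,-0.12,18.8]},
    {"fingers": 0.2,"roll": 0,"translation": [-0.1,-0.12,18.8]},
    {"fingers": 0.2,"roll": 0,"translation": [-0.1,-0.12,18.8]},
    {"fingers": 0.2,"roll": 0,"translation": [-0.1,-0.12,18.8]},
    {"fingers": 0.2,"roll": 0,"translation": [-0.1,-0.12,18.8]}
  ]
}}

```text
clock: 36.93
eef_pos: [0.4396, 0.3913, 0.0151]
tool_rot: [1.0, -0.001, 0.002, -0.001]
ft_force: [0.9, -1.3, 5.8]
grip_width: 0.049
```

>>> {"fn": "play_rows", "kwargs": {
  "motion": [
    {"fingers": 0.2,"roll": 0,"translation": [0,0,-2]},
    {"fingers": 0.2,"roll": 0,"translation": [0,0,-5]},
    {"fingers": 0.2,"roll": 0,"translation": [0,0,-9]},
    {"fingers": 0.2,"roll": 0,"translation": [0,0,-13]},
    {"fingers": 0.2,"roll": 0,"translation": [0,0,-15.5]},
    {"fingers": 0.2,"roll": 0,"translation": [1.2,3.7,-15.5]},
    {"fingers": 0.2,"roll": 0,"translation": [2.4,7.4,-15.5]},
    {"fingers": 0.2,"roll": 0,"translation": [3.7,11,-15.5]},
    {"fingers": 0.2,"roll": 0,"translation": [5,14.7,-15.5]},
    {"fingers": 0.2,"roll": 0,"translation": [6.2,18.4,-15.5]},
    {"fingers": 0.2,"roll": 0,"translation": [7.4,22,-15.5]},
    {"fingers": 0.2,"roll": 0,"translation": [8.6,25.7,-15.5]},
    {"fingers": 0.2,"roll": 0,"translation": [9.6,28.6,-15.5]},
    {"fingers": 0.2,"roll": 0,"translation": [10.3,30.6,-15.5]},
    {"fingers": 0.2,"roll": 0,"translation": [10.3,30.6,-15.5]},
    {"fingers": 0.2,"roll": 0,"translation": [10.3,30.6,-14]},
    {"fingers": 0.2,"roll": 0,"translation": [10.3,30.6,-13]},
    {"fingers": 0.2,"roll": 0,"translation": [10.3,30.6,-12.5]},
    {"fingers": 0.2,"roll": 0,"translation": [10.3,30.6,-12.1]},
    {"fingers": 0.2,"roll": 0,"translation": [10.3,30.6,-11.8]}
  ]
}}

```text
clock: 38.6
eef_pos: [0.5403, 0.0849, 0.1302]
tool_rot: [1.0, 0.0, -0.0, 0.0]
ft_force: [-1.1, -0.4, -1.3]
grip_width: 0.0491
```

>>> {"fn": "play_rows", "kwargs": {
  "motion": [
    {"fingers": 0.2,"roll": 0,"translation": [0.15,0,0.5]},
    {"fingers": 0.2,"roll": 0,"translation": [0.15,0,1]},
    {"fingers": 0.2,"roll": 0,"translation": [0.15,0,1.3]},
    {"fingers": 0.2,"roll": 0,"translation": [0.15,0,1.4]},
    {"fingers": 0.2,"roll": 0,"translation": [0.15,0,1.4]}
  ]
}}

```text
clock: 39.02
eef_pos: [0.5421, 0.0843, 0.1165]
tool_rot: [1.0, -0.0, -0.0, 0.0]
ft_force: [-0.5, -0.7, -1.7]
grip_width: 0.049
```

>>> {"fn": "play_rows", "kwargs": {
  "motion": [
    {"fingers": -0.2,"roll": 0,"translation": [0,0,0]},
    {"fingers": -0.7,"roll": 0,"translation": [0,0,0]},
    {"fingers": -0.7,"roll": 0,"translation": [0,0,0]},
    {"fingers": -0.7,"roll": 0,"translation": [0,0,0]},
    {"fingers": -0.7,"roll": 0,"translation": [0,0,-2]},
    {"fingers": -0.7,"roll": 0,"translation": [0,0,-5]},
    {"fingers": -0.7,"roll": 0,"translation": [0,0,-8.5]},
    {"fingers": -0.7,"roll": 0,"translation": [0.5,-4,-8.5]},
    {"fingers": -0.7,"roll": 0,"translation": [1,-8,-8.5]},
    {"fingers": -0.7,"roll": 0,"translation": [1.5,-12,-8.5]},
    {"fingers": -0.7,"roll": 0,"translation": [2,-16,-8.5]},
    {"fingers": -0.7,"roll": 0,"translation": [2.5,-20,-8.5]},
    {"fingers": -0.7,"roll": 0,"translation": [3,-24,-8.5]},
    {"fingers": -0.7,"roll": 0,"translation": [3.6,-28,-8.5]},
    {"fingers": -0.7,"roll": 0,"translation": [4.3,-32,-8.5]},
    {"fingers": -0.7,"roll": 0,"translation": [4.3,-32,-8.5]},
    {"fingers": -0.7,"roll": 0,"translation": [4.3,-32,-8.5]},
    {"fingers": -0.7,"roll": 0,"translation": [4.3,-32,-8.5]}
  ]
}}

```text
clock: 40.52
eef_pos: [0.5853, 0.4041, 0.2011]
tool_rot: [1.0, -0.0, -0.0, 0.001]
ft_force: [-1.2, -0.0, -0.4]
grip_width: 0.0723
```

```bash
python3 m.py; python3 -c "
from h import *;print(np.round(bot.get_obs()['joint_pos'],3))"
```

```text
[0.5853 0.4041 0.2011] 0.0723
60 [(322.6, 173.3, 24.8, [0.5868, 0.4071])]
75 [(322.8, 173.3, 25.1, [0.587, 0.407])]
85 [(322.9, 173.3, 25.4, [0.587, 0.4071])]
top [[0.5875, -0.3323]]
[ 0.603  0.706  0.627  1.492 -0.     2.176]
```

>>> {"fn": "play_rows", "kwargs": {
  "motion": [
    {"fingers": -0.45,"roll": 0,"translation": [0.12,-0.17,4]},
    {"fingers": -0.45,"roll": 0,"translation": [0.12,-0.17,8]},
    {"fingers": -0.45,"roll": 0,"translation": [0.12,-0.17,12]},
    {"fingers": -0.45,"roll": 0,"translation": [0.12,-0.17,15]},
    {"fingers": -0.45,"roll": 0,"translation": [0.12,-0.17,17.3]},
    {"fingers": -0.45,"roll": 0,"translation": [0.12,-0.17,18.4]},
    {"fingers": -0.45,"roll": 0,"translation": [0.12,-0.17,18.8]},
    {"fingers": -0.45,"roll": 0,"translation": [0.12,-0.17,18.8]},
    {"fingers": 0.2,"roll": 0,"translation": [0.12,-0.17,18.8]},
    {"fingers": 0.2,"roll": 0,"translation": [0.12,-0.17,18.8]},
    {"fingers": 0.2,"roll": 0,"translation": [0.12,-0.17,18.8]},
    {"fingers": 0.2,"roll": 0,"translation": [0.12,-0.17,18.8]},
    {"fingers": 0.2,"roll": 0,"translation": [0.12,-0.17,18.8]},
    {"fingers": 0.2,"roll": 0,"translation": [0.12,-0.17,18.8]},
    {"fingers": 0.2,"roll": 0,"translation": [0.12,-0.17,18.8]}
  ]
}}

```text
clock: 41.87
eef_pos: [0.5885, 0.4067, 0.0171]
tool_rot: [1.0, -0.001, 0.002, -0.001]
ft_force: [-0.1, -0.9, 6.4]
grip_width: 0.0481
```

>>> {"fn": "play_rows", "kwargs": {
  "motion": [
    {"fingers": 0.2,"roll": 0,"translation": [0,0,-2]},
    {"fingers": 0.2,"roll": 0,"translation": [0,0,-5]},
    {"fingers": 0.2,"roll": 0,"translation": [0,0,-9]},
    {"fingers": 0.2,"roll": 0,"translation": [0,0,-13]},
    {"fingers": 0.2,"roll": 0,"translation": [0,0,-15.5]},
    {"fingers": 0.2,"roll": 0,"translation": [-0.5,3.9,-15.5]},
    {"fingers": 0.2,"roll": 0,"translation": [-1,7.8,-15.5]},
    {"fingers": 0.2,"roll": 0,"translation": [-1.6,11.7,-15.5]},
    {"fingers": 0.2,"roll": 0,"translation": [-2.2,15.6,-15.5]},
    {"fingers": 0.2,"roll": 0,"translation": [-2.8,19.5,-15.5]},
    {"fingers": 0.2,"roll": 0,"translation": [-3.4,23.4,-15.5]},
    {"fingers": 0.2,"roll": 0,"translation": [-4,27.3,-15.5]},
    {"fingers": 0.2,"roll": 0,"translation": [-4.4,30.5,-15.5]},
    {"fingers": 0.2,"roll": 0,"translation": [-4.55,32.1,-15.5]},
    {"fingers": 0.2,"roll": 0,"translation": [-4.55,32.1,-15.5]},
    {"fingers": 0.2,"roll": 0,"translation": [-4.55,32.1,-14]},
    {"fingers": 0.2,"roll": 0,"translation": [-4.55,32.1,-13]},
    {"fingers": 0.2,"roll": 0,"translation": [-4.55,32.1,-12]},
    {"fingers": 0.2,"roll": 0,"translation": [-4.55,32.1,-11.5]},
    {"fingers": 0.2,"roll": 0,"translation": [-4.55,32.1,-11.5]}
  ]
}}

```text
clock: 43.53
eef_pos: [0.5398, 0.0855, 0.1269]
tool_rot: [1.0, 0.0, -0.002, 0.0]
ft_force: [0.1, -0.1, -2.8]
grip_width: 0.0479
```

>>> {"fn": "play_rows", "kwargs": {
  "motion": [
    {"fingers": 0.2,"roll": 0,"translation": [0.1,0,0.3]},
    {"fingers": 0.2,"roll": 0,"translation": [0.1,0,0.5]},
    {"fingers": 0.2,"roll": 0,"translation": [0.1,0,0.5]}
  ]
}}

```text
clock: 43.78
eef_pos: [0.5425, 0.0855, 0.125]
tool_rot: [1.0, -0.0, 0.001, -0.0]
ft_force: [-1.0, -0.1, 2.7]
grip_width: 0.0482
```

>>> {"fn": "play_rows", "kwargs": {
  "motion": [
    {"fingers": -0.2,"roll": 0,"translation": [0,0,0]},
    {"fingers": -0.7,"roll": 0,"translation": [0,0,0]},
    {"fingers": -0.7,"roll": 0,"translation": [0,0,0]},
    {"fingers": -0.7,"roll": 0,"translation": [0,0,0]},
    {"fingers": -0.7,"roll": 0,"translation": [0,0,-2]},
    {"fingers": -0.7,"roll": 0,"translation": [0,0,-5]},
    {"fingers": -0.7,"roll": 0,"translation": [0,0,-9]},
    {"fingers": -0.7,"roll": 0,"translation": [0,0,-13]},
    {"fingers": -0.7,"roll": 0,"translation": [-3,-3,-14]},
    {"fingers": -0.7,"roll": 0,"translation": [-6,-6,-14]},
    {"fingers": -0.7,"roll": 0,"translation": [-9,-8,-14]},
    {"fingers": -0.7,"roll": 0,"translation": [-12,-8,-14]},
    {"fingers": -0.7,"roll": 0,"translation": [-12,-8,-14]},
    {"fingers": -0.7,"roll": 0,"translation": [-12,-8,-14]}
  ]
}}

```text
clock: 44.95
eef_pos: [0.4211, 0.1654, 0.2644]
tool_rot: [1.0, 0.001, 0.001, -0.0]
ft_force: [0.8, -0.1, -0.9]
grip_width: 0.0724
```

```bash
python3 - <<'E'
from h import *
state()
im,K,T=cam("wrist");p=proj(K,T,[.542,.085,.1]).astype(int);print(p)
w=cv2.resize(im[100:400,300:560],(260,300))
t,K2,T2=cam("top");s,K3,T3=cam("scene")
a=cv2.resize(t[170:280,255:455],(540,297))
b=cv2.resize(s[160:260,180:400],None,fx=800/220,fy=800/220,interpolation=2)[:300]
top=np.hstack([cv2.resize(w,(260,297)),a])
save(np.vstack([top,b[:300,:800]]),"fin.png")
np.savez("fin.npz",t=t,s=s)
E
```

```text
clock 44.95
joint_pos [ 3.7440e-01  1.3740e-01 -7.3400e-02  1.3588e+00 -2.0000e-04  1.9441e+00]
eef_pos [0.4211 0.1654 0.2644]
tool_rot [ 1.e+00  5.e-04  6.e-04 -1.e-04]
ft_force [ 0.8233 -0.1198 -0.8533]
grip_width 0.0724
[438 258]
```

View pics/fin.png

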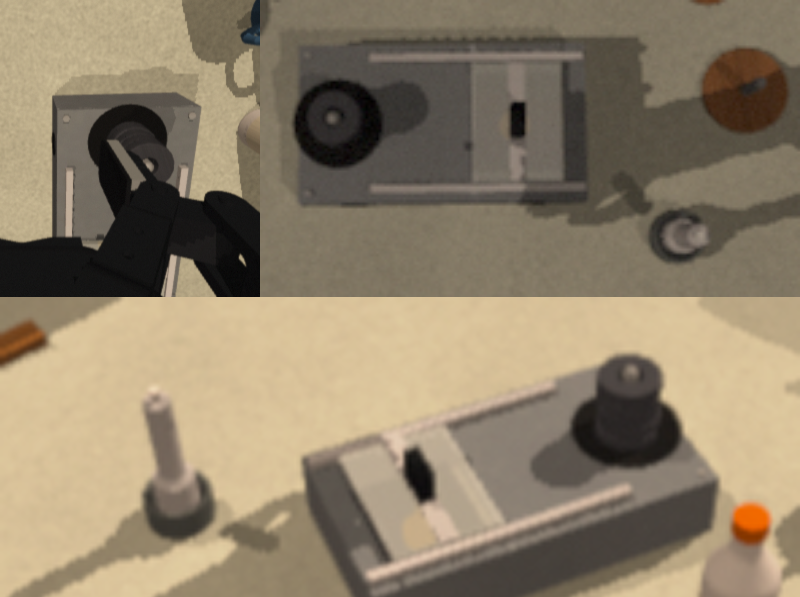

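The final picture shows the rings stacked on the press post, the gauge upright in its cup, and the guard back in place. I'll check the guard numerically against the first picture, then hand in.

```bash
python3 - <<'E'
from h import *
a=np.load("top0.npz")["im"];f=np.load("fin.npz")["t"]
for im in(a,f):
    m=(im[200:225,338:362].max(2)<40);ys,xs=np.where(m);print(m.sum(),xs.mean()+338,ys.mean()+200)
    print(im[225:235,315:375].mean((0,2)).round(0).astype(int).tolist())
for k in((480,100),): pass
d=lambda im,lo:[(np.where(((cv2.cvtColor(im,41)[:,:,0]<14)&(cv2.cvtColor(im,41)[:,:,1]>150))[120:162,r[0]:r[1]]))for r in((335,385),(275,300))]
for im in(a,f): print([(q[0].mean().round(2),q[1].mean().round(2),len(q[0])) for q in d(im,0)])
E
```

```text
59 349.03389830508473 213.59322033898306
[78, 77, 79, 79, 78, 78, 78, 78, 79, 79, 79, 79, 79, 79, 80, 80, 74, 86, 107, 108, 103, 101, 102, 102, 102, 102, 102, 101, 102, 102, 101, 115, 127, 129, 127, 127, 127, 116, 104, 102, 102, 102, 102, 102, 103, 101, 102, 102, 103, 102, 95, 67, 43, 50, 65, 77, 77, 77, 79, 78]
61 350.04918032786884 213.80327868852459
[81, 79, 80, 80, 80, 79, 79, 80, 80, 81, 81, 81, 81, 81, 81, 80, 80, 74, 89, 106, 105, 104, 104, 104, 104, 105, 104, 105, 105, 105, 105, 105, 116, 131, 132, 131, 122, 105, 100, 105, 105, 105, 104, 105, 104, 105, 104, 104, 105, 104, 103, 100, 76, 52, 53, 52, 53, 52, 53, 52]
[(np.float64(20.52), np.float64(23.39), 436), (np.float64(18.25), np.float64(10.5), 80)]
[(np.float64(20.54), np.float64(23.29), 436), (np.float64(18.25), np.float64(10.5), 80)]
```

```bash
python3 -c "
from workcell import bot
print(bot.job_done())"
```

```text
the job is handed in; nothing more can be done
None
```

The job is done and handed in at about 45 s of the 210 s allowed. The cushion read soft, so all five weight rings are on the press post.

- **Gauge:** I pushed the rod home to its stop (about 9 N) and opened the guard to its end stop. I then pressed the gauge upright onto the seat until a firm stop at about 16 N.
- **Reading:** the rod came out about 8–9 mm and no black band showed. I stood the gauge back in its cup with the rod left there.
- **Guard:** I slid it shut until it resisted at about 10 N. In the top view it sits about 1 px (2–3 mm) further shut than at the start, so it was probably not quite shut to begin with.
- **Rings:** each one went on without upward force, and the fifth came to rest at the height expected on top of four.
- **Last checks:** the final pictures show the stack on the post, the gauge upright and the guard shut. The tape and glue are unmoved between the first and last top views. I did not compare the mug, but nothing came near it.
- **Disagreements:** the cameras differed by about 2–3 mm in x, so I went by the wrist camera, which agreed with where the gripper closed on the guard handle. I noticed no ring knocked aside.

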